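# Jack up the marking plate and hold it

### The arm

A 6-joint arm with a two-finger parallel gripper is mounted at the origin on the work surface. World frame = base frame: x ahead of the robot, y to its left, z up, the work surface at z = 0. Lengths are in m, angles in rad, forces in N, time in s.
With the tool pointing down it reaches from about 0.375 to 0.975 m from the base axis. Payload 3.8 kg.
Tool frame: the origin (TCP) lies at the very end of the fingers, on their centre line; the grasp point (between the pads) lies 19 mm behind it; z points along the fingers, y is the direction in which the jaws open and shut (so a half turn about z gives the same grasp; the last joint's range is limited). The gripper opens to 85 mm and grips with 20 to 120 N. Pads are 22 mm wide; open, the fingers measure 114 mm over their backs; the gripper's body (76 mm by 85 mm) begins 54 mm behind the grasp point. The pads swing forward as they close: fully open they stand 13 mm farther back than shut.
Start: joints at [-1.296, 0.264, 1.604, -0, 1.274, -0.037], TCP at [0.207, -0.642, 0.231] pointing down, gripper open.
Joint ranges: [-2.63, 2.63], [-0.94, 2.18], [0.31, 2.57], [-1.31, 4.45], [0, 2.66], [-2.55, 2.55]. Speed limits (rad/s): [2.57, 2.57, 3.14, 3.14, 3.14, 3.14].

### API

Orientations are given as a rotation vector (axis times angle).
In Python, from workcell import bot, read_camera, finish_job gives the robot as it stands. The module is installed in compiled form; this text tells all that it offers.
- The arm moves only by the tool servo_tool, never from a script. Its argument "targets" is text: rows parted by semicolons, each of 7 numbers parted by spaces: the turn, a rotation vector about the tool's x, y, z in rad, then the shift along the tool's x, y, z in mm, then the finger opening in mm, from 0 to 85.4. In form: wx wy wz x y z gripper; .... A call has 1 to 8 rows; each row shifts and turns the pose as measured when the row begins, along the tool's axes as they then stand; what a row does not reach is not made up. A row lasts 1/12 s, in which the tool goes at most 41.7 mm and 7.16 degrees, less where a joint would pass 70% of its speed; a pose out of reach is approached as far as the arm can. A call is refused whole if a number of a shift passes 41.7 or a number of a turn 0.125, either way. A call with a gripper value outside its range is refused whole. The fingers move at their own pace and stop on an object; "newtons" is the grip in N (left out, the last holds). Time passes only in rows, so rows that do not move let the fingers close. It gives the time, the measured TCP pose, the force and the opening at its end, in the units of the state.
- bot.read_state(): the state, without advancing time (a new reading comes with each control period).
- read_camera(name): name is "scene" or "top"; returns a dict with "image" (480x640x3 uint8, red, green, blue), "mtx" (3x3 intrinsics, pixels), "eye" and "orientation" of the camera in the world. Camera axes: x right, y up, looking along -z (the intrinsics and any distortion apply to the point x, -y, -z); pixel columns grow to the right and rows downward; lengths in m; the calibration is good to about 2 mm. A picture is of the moment at which its call begins. There is no depth.
- finish_job(): hands the job in, once; it reports no verdict.
The state is a dict: "time": time; "q": joint angles; "joint_vel": joint speeds; "joint_torque": joint torques, N m; "tool_pos": TCP position; "tcp_rot": TCP orientation; "wrist_force": force on the tool from outside, world axes, zero at the start; "torque": the same for the moment, N m; "width": opening from 0.0 (shut) to 1.0 (fully open).
Only numpy, scipy, OpenCV 4.12 (cv2) and the standard library are available. Lean on these libraries where they do the work, as an engineer would, in place of code of your own. Each camera call takes 0.05 s, during which the arm holds its last target.

### The job

The marking plate has to come up so that a levelling shim can be slipped under it. Fit the saddle pad whose colour matches the mark on the plate's lift tab (blue) onto the jack's saddle, slide the jack along the bench until that pad is centred under the mark, pump the pedal handle once fully down and let it come all the way back up, then press it fully down again and finish while still holding it down, with the plate raised on the pad. Leave the other pad, the lens holder, the pen and the screw tray where they lie.

Things in the scene. Friction and masses are not known exactly. Their poses are not given: they have to be found in the camera images.
- blue_pad: The blue saddle pad: a round plastic cap, 44 mm in diameter, 25 mm high over all (22 mm body, then a black rubber button 24 mm across and 3 mm high), 50 g, standing on the bench; underneath, a round blind bore 26 mm in diameter and 16 mm deep. Origin: centre of its underside, z up.
- orange_pad: The orange saddle pad: a round plastic cap, 44 mm in diameter, 25 mm high over all (22 mm body, then a black rubber button 24 mm across and 3 mm high), 50 g, standing on the bench; underneath, a round blind bore 26 mm in diameter and 16 mm deep. Origin: centre of its underside, z up. Not to be disturbed.
- jack: Low lever jack, loose on the bench, about 1 kg; slide it (4 to 12 N). Red base plate 265 x 100 x 10 mm, from x = -225 to +40 mm. Origin: bench level, below the saddle's axis; +x to the saddle end, z up. Handle pivot at x = -50, z = 60 mm between cheeks 62 mm wide over all, 72 mm high; pedal near x = -142; carry grip at x = -205 mm. The base stays flat when the pedal is pressed straight down.
- carry_grip (a point): Middle of the top of the jack's black carry grip, an upright fin 30 mm long (jack x), 14 mm thick (jack y), top 76 mm above the bench, free down to the base plate (10 mm). Grasp it from above across its thickness to slide the jack. With the handle up, the pedal's rear edge is about 50 mm in front of the grip's middle and 118 mm above the bench.
- saddle_seat (a point): Centre of the flat top of the jack's saddle disc (44 mm across) on which the pad's underside sits; 56 mm above the bench with the handle up. A steel stem, 20 mm in diameter with a chamfered tip, stands 14 mm above it and enters the pad's bore with 3 mm play all round. Rises 30 mm in step with the handle. Axes as the jack's.
- pedal (a point): Middle of the top face of the black rubber pedal (36 mm long, 44 mm wide) at the end of the pump handle: press down here. The face lies 10 mm above the handle's line, 100 mm from the pivot. About 112 mm above the bench with the handle up (sloping 0.45 rad, rear edge higher), 55 mm fully down (0.15 rad the other way); it swings about the pivot.
- pump_handle (a joint): Angle of the pump handle, rad: 0 = fully up, 0.6 = fully down on its stop. It raises the saddle by 50 mm per rad. A spring returns it to 0 when let go; pressing the pedal takes about 2 N at the start and 6 to 9 N fully down under load.
- lift_point (a point): Lift point: centre of the blue round mark (30 mm) on the underside of the marking plate's lift tab; the same mark is on its top, 8 mm higher. 90 mm above the bench at rest, 9 mm above a pad seated on the lowered saddle. The tab is 56 mm wide and ends 35 mm in front of the mark. +x points from the mark into the plate; the jack goes in under the tab this way, saddle end first.
- marking_plate (a joint): Tilt of the marking plate about its hinge, rad: 0 = lying on its rests, growing as the tab rises; full handle travel on a seated, centred pad gives about 0.067. The plate falls back to 0 when lowered.
- frame: Fixed frame with the perforated aluminium marking plate (280 x 240 x 8 mm, about 1.4 kg) hinged 310 mm behind the lift point. Origin: bench level, below the lift point; +x from the lift point into the plate, z up. The plate's front edge is 40 mm behind the lift point; its rests stand 88 mm behind it, 94 mm and more to either side.
- lens_holder: Black square lens holder lying on the bench, 66 x 66 x 12 mm with a 34 mm hole. Origin: centre of its underside. Not to be disturbed.
- pen: Grey and black marker pen lying on the bench, 132 mm long along its x, 12 mm thick. Origin: underside, mid length. Not to be disturbed.
- screw_tray: Small open yellow tray, 80 x 120 x 35 mm. Origin: centre of its underside. Not to be disturbed.

How it is judged:
On the way, in this order (a step that is already met when the one before it is completed fails the run):
1. the blue pad sits fully down on the jack's saddle and is let go (horizontal distance between blue_pad and saddle_seat below 0.006 m and z of blue_pad in the frame of saddle_seat between -0.004 and 0.004 m and angle between blue_pad's own z axis and vertical below 0.15 rad and contact force between the fingers and blue_pad below 0.2 N), for 0.2 s.
2. the jack stands with the pad centred under the lift point, handle up (horizontal distance between blue_pad and saddle_seat below 0.006 m and z of blue_pad in the frame of saddle_seat between -0.004 and 0.004 m and angle between blue_pad's own z axis and vertical below 0.15 rad and horizontal distance between blue_pad and lift_point below 0.014 m and value of joint pump_handle below 0.1 rad and value of joint marking_plate below 0.006 rad), for 0.2 s.
3. first stroke: the handle is fully down and the plate is up on the pad (horizontal distance between blue_pad and saddle_seat below 0.006 m and z of blue_pad in the frame of saddle_seat between -0.004 and 0.004 m and angle between blue_pad's own z axis and vertical below 0.15 rad and horizontal distance between blue_pad and lift_point below 0.014 m and value of joint pump_handle above 0.5 rad and value of joint marking_plate above 0.05 rad and contact force between blue_pad and frame above 1 N), for 0.1 s.
4. the handle is back up and the plate down (value of joint pump_handle below 0.1 rad and value of joint marking_plate below 0.006 rad and horizontal distance between blue_pad and lift_point below 0.014 m), for 0.1 s.
At the end, for the whole second after the job is handed in: Fingers hold the handle down (over 0.5 rad, 1.5 N or more); blue pad seated (6 mm sideways, 4 mm in height, tilt 0.15 rad), within 14 mm of the lift point, carrying the plate (over 1 N) above 0.05 rad; fingers off plate and pad; jack flat and still; other things within 30 mm of their start (all of step 3 and contact force between the fingers and jack above 1.5 N and contact force between the fingers and frame below 0.3 N and contact force between the fingers and blue_pad below 0.2 N and angle between jack's own z axis and vertical below 0.06 rad and linear speed of jack below 0.02 m/s and distance of each of orange_pad, lens_holder, pen, screw_tray from where it was at the start of the episode below 0.03 m); the arm keeps its last pose, push and grip.
It fails at once if the orange pad is disturbed (moved over 30 mm) (distance of orange_pad from where it was at the start of the episode above 0.03 m).
It fails at once if the lens holder is disturbed (moved over 30 mm) (distance of lens_holder from where it was at the start of the episode above 0.03 m).
It fails at once if the pen is disturbed (moved over 30 mm) (distance of pen from where it was at the start of the episode above 0.03 m).
It fails at once if the screw tray is disturbed (moved over 30 mm) (distance of screw_tray from where it was at the start of the episode above 0.03 m).
It also fails if it takes over 64 s, if anything falls off the work surface, if the arm or the gripper's body presses on something with over 40 N, if the wrist force passes 120 N, or if a joint passes its speed limit or range.

## Working session

There is one attempt and no reset: what is moved stays moved. The work goes in short steps, Python scripts to look and compute and a tool call to move; the robot and the scene stay as the last step left them, time stands still between calls to the robot, and variables do not carry over. Pictures are saved under pics/ and viewed, and the job is handed in when it is done.

Besides the shell and the picture viewer there is one more tool, called after "Request:" as name(argument=value, ...) on one line, values as JSON. servo_tool: Moves the arm, as the interface text tells. Its arguments: {"type":"object","properties":{"targets":{"type":"string"},"newtons":{"type":"number"}},"required":["targets"]}

```bash
mkdir -p pics; ls
cat > h.py <<'E'
import numpy as np, cv2
from workcell import bot, read_camera, finish_job
def snap(n,f):
    c=read_camera(n); cv2.imwrite('pics/'+f,c['image'][:,:,::-1]); np.savez('pics/'+f+'.npz',**{k:np.array(v) for k,v in c.items()}); return c
E
python3 - <<'E'
from h import *
for n in ('scene','top'):
    c=snap(n,n+'0.png'); print({k:v for k,v in c.items() if k!='image'})
print(bot.read_state())
E
```

```text
pics
{'mtx': array([[619.59353234,   0.        , 313.23138804],
       [  0.        , 619.59353234, 241.79506518],
       [  0.        ,   0.        ,   1.        ]]), 'eye': array([1.18780521, 0.98002193, 0.91415938]), 'orientation': array([0.35158068, 1.15959769, 2.34504141])}
{'mtx': array([[466.09651652,   0.        , 317.8357659 ],
       [  0.        , 466.09651652, 235.93318376],
       [  0.        ,   0.        ,   1.        ]]), 'eye': array([0.50290093, 0.08936771, 1.11427335]), 'orientation': array([ 0.06798418, -0.0800403 , -1.54493329])}
{'time': 0.1, 'q': array([-1.29588559e+00,  2.64683983e-01,  1.60525418e+00, -6.11025252e-06,
        1.27367618e+00, -3.69186131e-02]), 'joint_vel': array([ 0.00065543, -0.00256282, -0.00487208, -0.00011703,  0.00216454,
        0.00074384]), 'joint_torque': array([ 2.20202746e-04, -5.16703677e+01, -3.68588948e+01, -3.95728762e-05,
        6.34130789e-03, -3.67201062e-05]), 'tool_pos': array([ 0.2068954 , -0.64181734,  0.23007331]), 'tcp_rot': array([-3.10150203e+00, -4.87529444e-01,  3.85862860e-04]), 'wrist_force': array([-0.80987333,  0.03561401, -0.33675731]), 'torque': array([ 0.01193862, -0.04136523, -0.01206045]), 'width': 1.0025968424277836}
```

View pics/scene0.png

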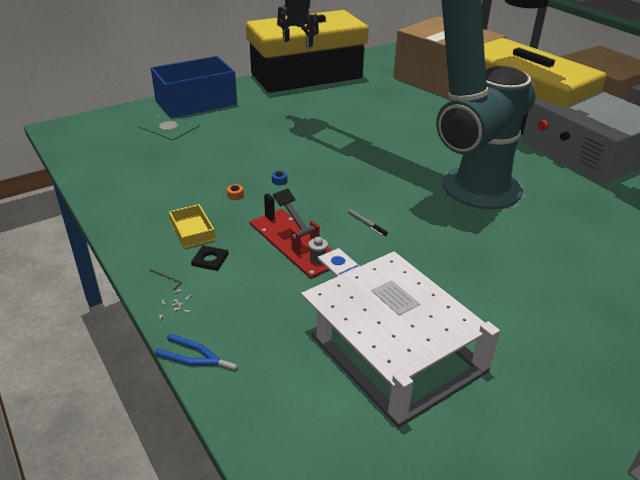

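View pics/top0.png

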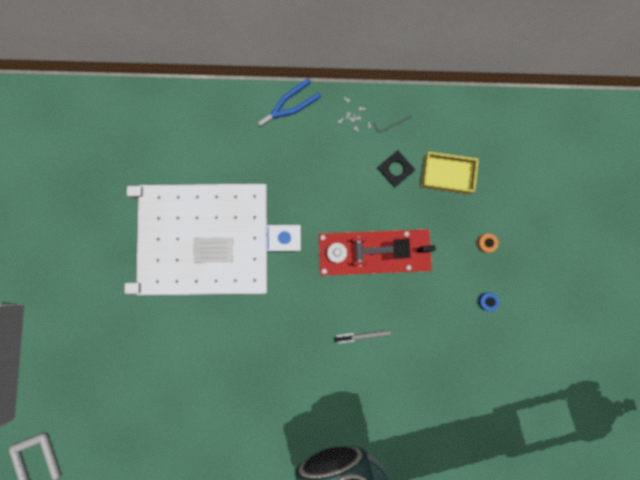

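The top view shows the blue pad at about (489,302), the orange pad at (489,243), the saddle at (337,253), the grip at (426,249) and the blue mark at (284,238). Next I'll measure these with masks and rays.

```bash
cat >> h.py <<'E'
from scipy.spatial.transform import Rotation as R
def ray(c,u,v,z):
    K=c['mtx']; d=np.array([(u-K[0,2])/K[0,0],-(v-K[1,2])/K[1,1],-1.]); d=R.from_rotvec(c['orientation']).as_matrix()@d
    e=c['eye']; return e+d*(z-e[2])/d[2]
def proj(c,p):
    q=R.from_rotvec(c['orientation']).as_matrix().T@(np.array(p)-c['eye']); K=c['mtx']
    return K[0,0]*q[0]/-q[2]+K[0,2], -K[1,1]*q[1]/-q[2]+K[1,2]
def blobs(c,name,amin=20):
    h=cv2.cvtColor(c['image'],cv2.COLOR_RGB2HSV)
    lo,hi={'blue':((105,120,60),(125,255,255)),'orange':((5,150,100),(18,255,255)),'red':((0,150,80),(4,255,255))}[name]
    m=cv2.inRange(h,lo,hi)
    if name=='red': m|=cv2.inRange(h,(174,150,80),(180,255,255))
    cs,_=cv2.findContours(m,cv2.RETR_EXTERNAL,cv2.CHAIN_APPROX_NONE)
    out=[]
    for k in cs:
        if cv2.contourArea(k)>amin:
            out.append((cv2.contourArea(k),cv2.minEnclosingCircle(k),cv2.minAreaRect(k),cv2.boundingRect(k),k))
    return out
def load(f):
    d=np.load('pics/'+f+'.npz'); return {k:d[k] for k in d}
E
python3 - <<'E'
from h import *
for f in ('top0.png','scene0.png'):
    c=load(f)
    for n in('blue','orange','red'):
        for a,ci,r,b,k in blobs(c,n): 
            print(f,n,a,np.round(ci[0],1),round(ci[1],1),np.round(r[0],1),np.round(r[1],1),round(r[2],1),b)
            if n=='red': print('  box',[np.round(ray(c,*p,0.01)[:2],4) for p in cv2.boxPoints(r)])
            e=cv2.fitEllipse(k); M=cv2.moments(k)
            for z in (.011,.022,.098): print('  z',z,ray(c,*e[0],z)[:2].round(4),end='')
            print()
i=load('top0.png')['image']
cv2.imwrite('pics/topz.png',cv2.resize(i[215:320,255:515,::-1],None,fx=3,fy=3,interpolation=cv2.INTER_CUBIC))
i=load('scene0.png')['image']
cv2.imwrite('pics/scz.png',cv2.resize(i[155:285,210:410,::-1],None,fx=4,fy=4,interpolation=cv2.INTER_CUBIC))
E
```

```text
top0.png blue 262.0 [488.5 301.5] 10.1 [488.5 301.5] [17. 19.] 90.0 (479, 293, 20, 18)
  z 0.011 [ 0.463  -0.3235]  z 0.022 [ 0.4634 -0.3194]  z 0.098 [ 0.4662 -0.2909]
top0.png blue 68.0 [284. 237.] 5.1 [284.  237.5] [9.2 9.2] 45.0 (279, 233, 11, 10)
  z 0.011 [0.6023 0.1624]  z 0.022 [0.6013 0.1617]  z 0.098 [0.5944 0.1566]
top0.png blue 426.0 [293.7 101. ] 26.2 [293.2 101.2] [22.2 51. ] 56.3 (271, 79, 49, 39)
  z 0.011 [0.9471 0.1364]  z 0.022 [0.9427 0.1359]  z 0.098 [0.9121 0.1327]
top0.png orange 209.5 [486.9 242.3] 9.2 [487.  242.5] [15. 18.] 90.0 (478, 235, 19, 16)
  z 0.011 [ 0.6014 -0.3205]  z 0.022 [ 0.6004 -0.3164]  z 0.098 [ 0.5936 -0.2882]
top0.png red 3250.5 [375.  252.8] 57.3 [374.5 251.9] [ 40.7 110.2] 87.5 (319, 230, 112, 45)
  box [array([0.6125, 0.0806]), array([ 0.6306, -0.182 ]), array([ 0.5338, -0.1863]), array([0.5162, 0.0741])]
  z 0.011 [ 0.5722 -0.0521]  z 0.022 [ 0.5715 -0.0507]  z 0.098 [ 0.5667 -0.0409]
scene0.png blue 692.0 [187.  354.5] 32.3 [187.9 351.5] [63.9 24.4] 16.7 (155, 334, 65, 31)
  z 0.011 [0.9444 0.1446]  z 0.022 [0.9474 0.1548]  z 0.098 [0
[... 552 characters left out ...]
] 8.1 [234.5 191. ] [14. 15.] 90.0 (227, 184, 16, 15)
  z 0.011 [ 0.5988 -0.3235]  z 0.022 [ 0.6059 -0.3076]  z 0.098 [ 0.6555 -0.1979]
scene0.png red 1605.5 [288. 245.] 44.9 [292.9 239.5] [88.6 32.4] 42.0 (250, 209, 77, 68)
  box [array([ 0.6323, -0.1739]), array([ 0.5316, -0.2418]), array([0.5247, 0.0593]), array([0.6142, 0.105 ])]
  z 0.011 [ 0.5861 -0.0655]  z 0.022 [ 0.5934 -0.0528]  z 0.098 [0.644  0.0352]
scene0.png red 73.0 [543.2 124.8] 5.6 [542.7 124.6] [ 9.2 10.4] 71.6 (538, 120, 11, 11)
  box [array([-0.429 , -0.1831]), array([-0.4762, -0.1827]), array([-0.4343, -0.1347]), array([-0.3887, -0.1355])]
  z 0.011 [-0.4302 -0.1572]  z 0.022 [-0.4105 -0.1434]  z 0.098 [-0.2743 -0.0477]
```

View pics/topz.png

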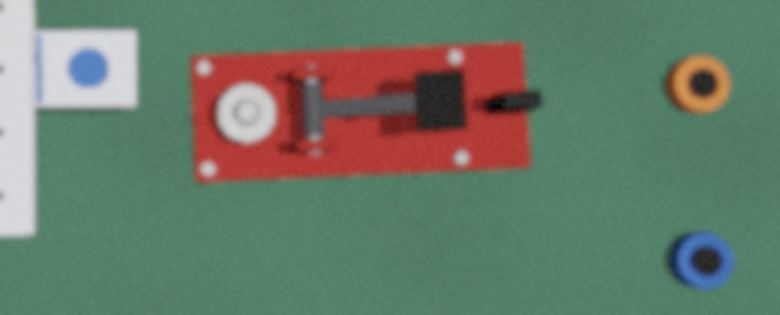

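View pics/scz.png

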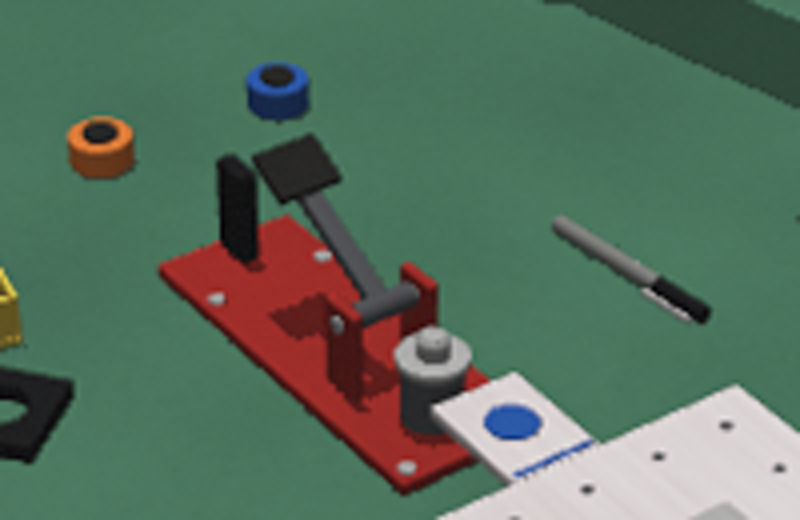

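Run:
```python
from h import *
c=load('top0.png'); s=load('scene0.png')
def dark(c,u,v,r,th,z):
    g=cv2.cvtColor(c['image'],cv2.COLOR_RGB2GRAY).astype(float)
    yy,xx=np.mgrid[v-r:v+r+1,u-r:u+r+1]; w=np.clip(th-g[v-r:v+r+1,u-r:u+r+1],0,None)
    return (xx*w).sum()/w.sum(),(yy*w).sum()/w.sum()
for cc,n,pts in((c,'top',{'blue':(489,302),'orange':(488,243)}),(s,'scene',{'blue':(279,174),'orange':(235,188)})):
    for k,(u,v) in pts.items():
        p=dark(cc,u,v,7 if n=='top' else 5,60,.025); print(n,k,p,ray(cc,*p,.025)[:2].round(4))
# saddle: bright region
h=cv2.cvtColor(c['image'],cv2.COLOR_RGB2HSV)
m=cv2.inRange(h,(0,0,140),(180,60,255)); 
cs,_=cv2.findContours(m,cv2.RETR_EXTERNAL,cv2.CHAIN_APPROX_NONE)
for k in cs:
    if cv2.contourArea(k)>150 and k[:,0,1].max()<330:
        r=cv2.minAreaRect(k);e=cv2.fitEllipse(k);print('white',cv2.contourArea(k),r,'ell',e, ray(c,*e[0],.056)[:2])
print('stem top', [ray(c,337.2,252.6,z)[:2].round(4) for z in(.056,.07)])
print('stem scene', ray(s,(434+.5)/4-.5+210,(336+.5)/4-.5+155,.07)[:2], ray(s,(433+.5)/4-.5+210,(357+.5)/4-.5+155,.056)[:2])
# red corner by line fits: col->edge rows
m=((h[:,:,0]<5)|(h[:,:,0]>173))&(h[:,:,1]>140)&(h[:,:,2]>60)
for nm in('topedge','botedge'):
    P=[]
    for u in range(325,425):
        r=np.where(m[220:290,u])[0]+220
        P.append(ray(c,u,(r.min()-.5) if nm=='topedge' else r.max()+.5,.01)[:2])
    P=np.array(P); print(nm,np.round(P[[0,-1]],4)); l=cv2.fitLine(P.astype(np.float32),cv2.DIST_HUBER,0,.01,.01).ravel(); print(l, np.degrees(np.arctan2(l[1],l[0])))
# tab edges z=.098
g=c['image'].astype(int).min(2)
for nm,rng in(('top',range(272,297)),):
  A=[];B=[]
  for u in rng:
    r=np.where(g[220:256,u]>140)[0]+220; A.append(ray(c,u,r.min()-.5,.098)[:2]);B.append(ray(c,u,r.max()+.5,.098)[:2])
  for P in(A,B): print('tab',np.round(P[0],4),np.round(P[-1],4),np.polyfit(np.array(P)[:,1],np.array(P)[:,0],1))
# plate front edge
P=[]
for v in list(range(190,222))+list(range(255,290)):
    r=np.where(g[v,200:300]>140)[0]+200; P.append(ray(c,r.max()+.5,v,.098)[:2])
P=np.array(P);print('front',np.polyfit(P[:,0],P[:,1],1),P[[0,-1]])
print('grip top',[ray(c,*p,.076)[:2].round(4) for p in((416,249),(434,248.5))], 'pen etc')
```

```text
top blue (np.float64(489.97033374536466), np.float64(301.56489493201485)) [ 0.4631 -0.3214]
top orange (np.float64(488.86713286713285), np.float64(242.38986013986013)) [ 0.6011 -0.3203]
scene blue (np.float64(278.902962206333), np.float64(175.2012257405516)) [ 0.4675 -0.3094]
scene orange (np.float64(234.3297730307076), np.float64(188.04405874499332)) [ 0.6021 -0.3143]
white 287.5 ((336.5, 252.5), (19.0, 19.0), 90.0) ell ((336.50848388671875, 252.33782958984375), (18.89186668395996, 19.485435485839844), 67.12901306152344) [0.56696373 0.03907234]
white 15583.5 ((212.5, 239.0), (112.0, 177.0), 90.0) ell ((201.64877319335938, 239.06845092773438), (125.36930847167969, 179.18296813964844), 88.32343292236328) [0.58958954 0.34642332]
white 206.0 ((561.5, 86.5), (129.08245849609375, 3.2609801292419434), 1.3639274835586548) ell ((559.54296875, 86.39310455322266), (2.6791393756866455, 118.615478515625), 91.66150665283203) [ 0.972571   -0.48010414]
white 238.0 ((215.50172424316406, 76.92227172851562), (155.0506134033203, 3.376944065093994), 1.2730300426483154) ell ((212.436767578125, 76.9427490234375), (2.726912021636963, 137.8517608642578), 91.5278091430664) [0.97267492 0.33934633]
stem top [array([0.5664, 0.0375]), array([0.5656, 0.0382])]
stem scene [0.5667062  0.04258191] [0.56771452 0.04349046]
topedge [[ 0.614   0.0652]
 [ 0.6295 -0.1709]]
[ 0.06879038 -0.99763113  0.6202194  -0.0308329 ] -86.05548
botedge [[ 0.5332  0.0634]
 [ 0.5318 -0.1712]]
[ 0.06475666 -0.9979011   0.5246661  -0.05185281] -86.28712
tab [0.622  0.1838] [0.6234 0.1312] [-0.02524736  0.62668255]
tab [0.565  0.1819] [0.5663 0.1296] [-0.02474922  0.5694583 ]
front [0.03457565 0.17437416] [[0.69841442 0.19852229]
 [0.48123558 0.19101319]]
grip top [array([ 0.5776, -0.1376]), array([ 0.5797, -0.1779])] pen etc
```

```bash
cat >> h.py <<'E'
def plan(x,y,z,yaw=None):
    s=bot.read_state(); M=R.from_rotvec(s['tcp_rot']).as_matrix()
    d=M.T@(np.array([x,y,z])-s['tool_pos'])*1000
    yw=np.degrees(np.arctan2(M[1,0],M[0,0]))
    print('t',round(s['time'],2),'pos',s['tool_pos'].round(4),'yaw',yw.round(2),'zaxis',M[:,2].round(4),'F',s['wrist_force'].round(2),'w',round(float(s['width']),3),'q6',round(float(s['q'][5]),2))
    if yaw is not None:
        T=np.array([[np.cos(yaw),np.sin(yaw),0],[np.sin(yaw),-np.cos(yaw),0],[0,0,-1]]).T
        T=np.column_stack([[np.cos(yaw),np.sin(yaw),0],[np.sin(yaw),-np.cos(yaw),0],[0,0,-1]])
        w=R.from_matrix(M.T@T).as_rotvec(); print('turn',w.round(4),'shift after turn',(T.T@(np.array([x,y,z])-s['tool_pos'])*1000).round(1))
    print('shift now',d.round(1))
E
python3 -c "
from h import *
plan(.463,-.320,.1,np.radians(92))"
```

```text
t 0.1 pos [ 0.2069 -0.6418  0.2301] yaw 17.87 zaxis [-6.0e-04  1.9e-03 -1.0e+00] F [-0.81  0.04 -0.34] w 1.003 q6 -0.04
turn [-0.0017 -0.0014 -1.2939] shift after turn [312.7 267.2 130.1]
shift now [ 342.5 -227.5  130.6]
```

Request:
servo_tool(targets="0 0 -0.12 0 0 10 85; 0 0 -0.12 0 0 10 85; 0 0 -0.12 0 0 10 85; 0 0 -0.12 0 0 10 85; 0 0 -0.12 0 0 10 85; 0 0 -0.12 0 0 10 85; 0 0 -0.12 0 0 10 85; 0 0 -0.12 0 0 10 85", newtons=30)

```text
time: 0.77
tool_pos: [0.2066, -0.6406, 0.1453]
tcp_rot: [-2.49, -1.91, -0.002]
wrist_force: [0.5, 0.1, -0.4]
width: 0.994
```

```bash
python3 -c "
from h import *
plan(.463,-.320,.1,np.radians(92))"
```

```text
t 0.77 pos [ 0.2066 -0.6406  0.1453] yaw 74.99 zaxis [-0.0011  0.0039 -1.    ] F [ 0.54  0.06 -0.36] w 0.994 q6 -1.03
turn [-0.0015 -0.0038 -0.297 ] shift after turn [311.5 267.5  45.3]
shift now [376.  164.7  46.2]
```

Request:
servo_tool(targets="0 0 -0.12 0 0 0 85; 0 0 -0.12 0 0 0 85; 0 0 -0.06 30 25 3 85; 0 0 0 35 30 3 85; 0 0 0 35 30 3 85; 0 0 0 35 30 3 85; 0 0 0 35 30 3 85; 0 0 0 35 30 3 85")

```text
time: 1.43
tool_pos: [0.3567, -0.4407, 0.1202]
tcp_rot: [-2.163, -2.26, -0.007]
wrist_force: [1.3, -0.6, -0.2]
width: 0.997
```

```bash
python3 -c "
from h import *
plan(.463,-.320,.1,np.radians(92))"
```

```text
t 1.43 pos [ 0.3567 -0.4407  0.1202] yaw 92.5 zaxis [-0.0069  0.0123 -0.9999] F [ 1.35 -0.61 -0.24] w 0.997 q6 -0.98
turn [-0.0064 -0.0126  0.0088] shift after turn [117.  110.5  20.2]
shift now [115.7 111.6  21. ]
```

Request:
servo_tool(targets="0 0 0 35 33 5 85; 0 0 0 33 32 5 85; 0 0 0 28 25 5 85; 0 0 0 10 10 5 85; 0 0 0 0 0 0 85; 0 0 0 0 0 0 85")

```text
time: 1.93
tool_pos: [0.4474, -0.3271, 0.0991]
tcp_rot: [-2.15, -2.264, -0.01]
wrist_force: [0.4, 0.1, 0.2]
width: 0.995
```

```bash
python3 -c "
from h import *
plan(.463,-.320,.1,np.radians(92)); snap('top','top1.png'); snap('scene','scene1.png')
for n in ('top','scene'):
  c=load(n+'1.png'); print([proj(c,bot.read_state()['tool_pos'])])"
```

```text
t 1.93 pos [ 0.4474 -0.3271  0.0991] yaw 92.96 zaxis [-0.0095  0.0177 -0.9998] F [0.45 0.06 0.17] w 0.995 q6 -0.74
turn [-0.0087 -0.0181  0.0168] shift after turn [ 6.6 15.8 -0.9]
shift now [ 6.4 15.9 -0.9]
[(np.float64(506.1607348456263), np.float64(310.8420835583172))]
[(np.float64(281.39850776651684), np.float64(146.58294926267453))]
```

Request:
servo_tool(targets="-0.009 -0.018 0.017 6.5 16 0 85; 0 0 0 0 0 0 85; 0 0 0 0 0 30 85; 0 0 0 0 0 20 85; 0 0 0 0 0 0 85")

```text
time: 2.45
tool_pos: [0.4613, -0.3298, 0.0518]
tcp_rot: [2.187, 2.243, -0.003]
wrist_force: [-0.1, 0.5, -0.8]
width: 0.993
```

```bash
python3 -c "
from h import *
plan(.463,-.320,.004,np.radians(92)); snap('scene','scene2.png');snap('top','top2.png')
i=load('scene2.png')['image'];cv2.imwrite('pics/s2z.png',cv2.resize(i[100:230,180:380,::-1],None,fx=4,fy=4,interpolation=cv2.INTER_CUBIC))"
```

```text
t 2.45 pos [ 0.4613 -0.3298  0.0518] yaw 91.42 zaxis [ 0.0053 -0.0074 -1.    ] F [-0.1   0.53 -0.81] w 0.993 q6 -0.69
turn [ 0.005   0.0076 -0.01  ] shift after turn [ 9.8  2.1 47.8]
shift now [10.2  1.7 47.7]
```

View pics/s2z.png

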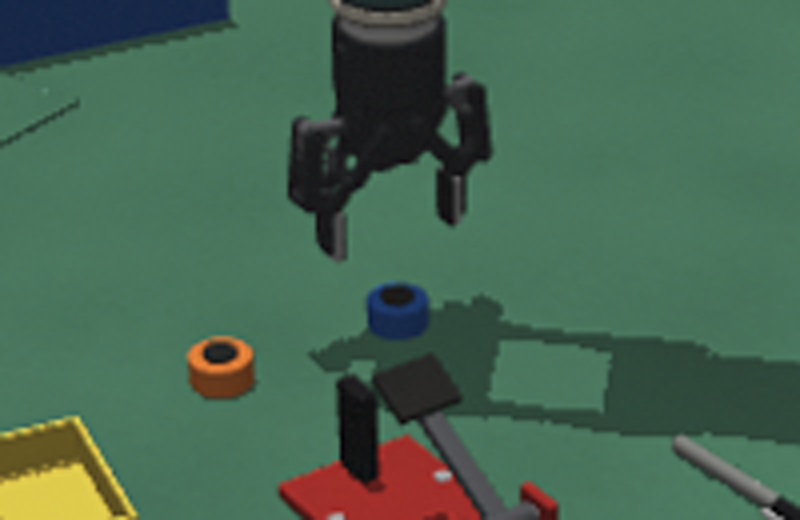

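Scene zoom: the open fingers straddle the blue pad from above, with the pad at about (279,177) in the full image. The way down is clear.

Request:
servo_tool(targets="0.005 0.008 0 10 2 0 85; 0 0 0 0 0 0 85; 0 0 0 0 0 20 85; 0 0 0 0 0 13 85; 0 0 0 0 0 0 85")

```text
time: 2.97
tool_pos: [0.468, -0.3248, 0.0278]
tcp_rot: [2.188, 2.236, 0.004]
wrist_force: [-0.4, -0.4, -0.3]
width: 0.997
```

```bash
python3 -c "
from h import *
plan(.463,-.320,.004,np.radians(92))"
```

```text
t 2.97 pos [ 0.468  -0.3248  0.0278] yaw 91.26 zaxis [ 0.0112 -0.0076 -0.9999] F [-0.38 -0.39 -0.34] w 0.997 q6 -0.67
turn [ 0.0109  0.0079 -0.0129] shift after turn [ 4.9 -4.8 23.8]
shift now [ 5.1 -5.2 23.7]
```

Request:
servo_tool(targets="0.011 0.008 -0.012 5 -5 0 85; 0 0 0 0 0 8 85; 0 0 0 0 0 12 85; 0 0 0 0 0 4 85; 0 0 0 0 0 0 85")

```text
time: 3.38
tool_pos: [0.4638, -0.3201, 0.0042]
tcp_rot: [2.18, 2.26, 0.0]
wrist_force: [0.1, 0.5, 0.9]
width: 1.0
```

```bash
python3 -c "
from h import *
plan(.463,-.320,.004,np.radians(92))"
```

```text
t 3.38 pos [ 0.4638 -0.3201  0.0042] yaw 92.07 zaxis [ 0.0012 -0.001  -1.    ] F [0.05 0.47 0.86] w 1.0 q6 -0.68
turn [0.0012 0.0011 0.0012] shift after turn [ 0.1 -0.8  0.2]
shift now [ 0.1 -0.8  0.2]
```

Spot on. Closing.

Request:
servo_tool(targets="0 0 0 0 0 0 30; 0 0 0 0 0 0 30; 0 0 0 0 0 0 30; 0 0 0 0 0 0 30; 0 0 0 0 0 0 30; 0 0 0 0 0 0 30; 0 0 0 0 0 0 30; 0 0 0 0 0 0 30", newtons=30)

```text
time: 4.05
tool_pos: [0.4642, -0.3204, 0.0045]
tcp_rot: [2.18, 2.26, 0.0]
wrist_force: [-0.7, -0.4, -1.4]
width: 0.494
```

```bash
python3 -c "
from h import *
plan(.463,-.320,.004,np.radians(92))"
```

```text
t 4.05 pos [ 0.4642 -0.3204  0.0045] yaw 92.07 zaxis [ 0.0016 -0.0014 -1.    ] F [-0.71 -0.4  -1.38] w 0.494 q6 -0.68
turn [0.0015 0.0014 0.0012] shift after turn [ 0.5 -1.1  0.5]
shift now [ 0.5 -1.1  0.5]
```

Request:
servo_tool(targets="0 0 0 0 0 -10 30; 0 0 0 0 0 -20 30; 0 0 0 0 0 -30 30; 0 0 0 0 0 -35 30; 0 0 0 0 0 -35 30; 0 0 0 0 0 -20 30; 0 0 0 0 0 0 30")

```text
time: 4.63
tool_pos: [0.4613, -0.3183, 0.1614]
tcp_rot: [-2.177, -2.257, 0.001]
wrist_force: [-0.5, -1.0, -0.3]
width: 0.496
```

```bash
python3 -c "
from h import *
plan(.5667,.040,.16,np.radians(93.8)); snap('scene','scene3.png')
i=load('scene3.png')['image'];cv2.imwrite('pics/s3z.png',cv2.resize(i[100:230,180:380,::-1],None,fx=4,fy=4,interpolation=cv2.INTER_CUBIC))"
```

```text
t 4.63 pos [ 0.4613 -0.3183  0.1614] yaw 92.06 zaxis [-0.0046  0.0033 -1.    ] F [-0.5  -0.98 -0.31] w 0.496 q6 -0.68
turn [-0.0044 -0.0036 -0.0303] shift after turn [350.5 128.9   1.4]
shift now [354.2 118.2   2.1]
```

View pics/s3z.png

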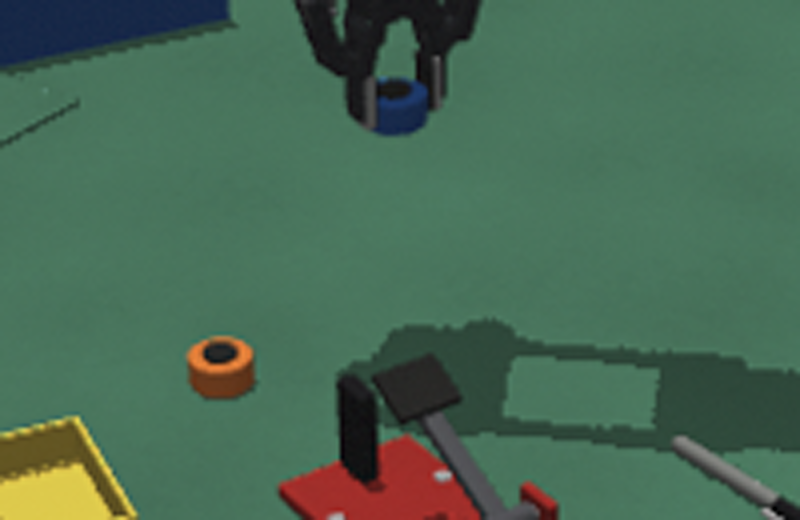

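The scene zoom shows the blue pad held level between the fingers. Next I'll carry it over the jack.

Request:
servo_tool(targets="-0.004 -0.004 -0.03 20 8 0 30; 0 0 0 38 14 0 30; 0 0 0 38 14 0 30; 0 0 0 38 14 0 30; 0 0 0 38 14 0 30; 0 0 0 38 14 0 30; 0 0 0 38 14 0 30; 0 0 0 38 14 0 30")

```text
time: 5.35
tool_pos: [0.5438, -0.0228, 0.1499]
tcp_rot: [-2.156, -2.273, 0.015]
wrist_force: [1.0, 0.1, -1.5]
width: 0.495
```

```bash
python3 -c "
from h import *
plan(.5667,.040,.16,np.radians(93.8))"
```

```text
t 5.35 pos [ 0.5438 -0.0228  0.1499] yaw 93.02 zaxis [-0.0126 -0.0014 -0.9999] F [ 1.    0.14 -1.49] w 0.495 q6 -0.14
turn [-0.0127  0.0007 -0.0135] shift after turn [ 61.2  27.  -10.1]
shift now [ 61.5  26.  -10.5]
```

Request:
servo_tool(targets="-0.012 0 -0.012 33 14 -2 30; 0 0 0 18 10 0 30; 0 0 0 3 0 0 30; 0 0 0 0 0 0 30; 0 0 0 0 0 0 30")

```text
time: 5.77
tool_pos: [0.5601, 0.0438, 0.1426]
tcp_rot: [-2.128, -2.296, 0.013]
wrist_force: [0.8, -0.6, 0.4]
width: 0.501
```

```bash
python3 -c "
from h import *
plan(.5667,.040,.10,np.radians(93.8));snap('scene','scene4.png');snap('top','top4.png')
i=load('scene4.png')['image'];cv2.imwrite('pics/s4z.png',cv2.resize(i[155:285,210:410,::-1],None,fx=4,fy=4,interpolation=cv2.INTER_CUBIC))
i=load('top4.png')['image'];cv2.imwrite('pics/t4z.png',cv2.resize(i[190:310,260:450,::-1],None,fx=4,fy=4,interpolation=cv2.INTER_CUBIC))"
```

```text
t 5.77 pos [0.5601 0.0438 0.1426] yaw 94.33 zaxis [-0.0138  0.0013 -0.9999] F [ 0.83 -0.62  0.42] w 0.501 q6 -0.04
turn [-0.0137 -0.0023  0.0092] shift after turn [-4.2  6.4 42.6]
shift now [-4.3  6.9 42.5]
```

View pics/s4z.png

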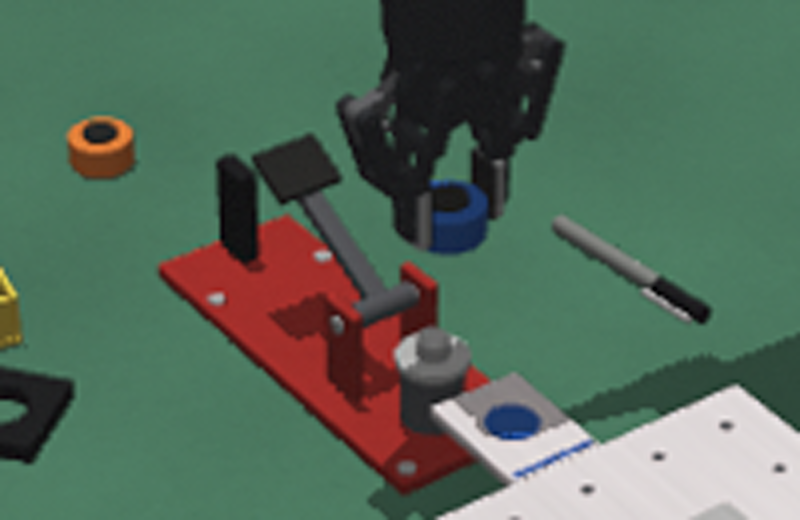

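View pics/t4z.png

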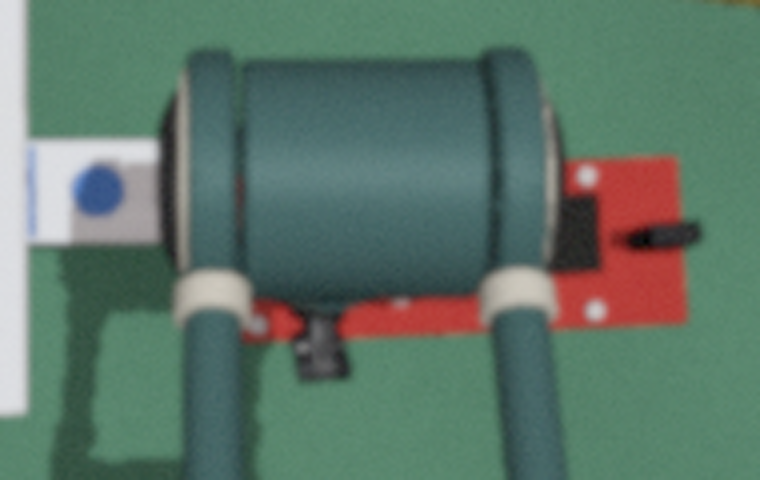

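```bash
python3 -c "
from h import *
c=load('scene4.png')
f=lambda x,y:((x+.5)/4-.5+210,(y+.5)/4-.5+155)
p=ray(c,*f(452,198),.1426+.0205);print(p, p-bot.read_state()['tool_pos'])
# px per mm
print(np.array(proj(c,[.56,.044,.16]))-proj(c,[.57,.044,.16]),np.array(proj(c,[.56,.044,.16]))-proj(c,[.56,.054,.16]))
for x,y,z in ((434,336,.07),(434,331,.07),(432,355,.056)): print(ray(c,*f(x,y),z))
i=c['image'];cv2.imwrite('pics/s4y.png',cv2.resize(i[190:270,295:345,::-1],None,fx=9,fy=9,interpolation=cv2.INTER_NEAREST)[:600])
i=c['image'];cv2.imwrite('pics/s4y.png',cv2.resize(i[195:265,295:345,::-1],None,fx=8,fy=8,interpolation=cv2.INTER_NEAREST))
"
```

```text
[0.55887374 0.04588904 0.1631    ] [-0.00105514  0.00307774  0.0203527 ]
[ 3.84546005 -1.34070807] [-2.51352958 -2.18418631]
[0.5667062  0.04258191 0.07      ]
[0.56413582 0.03860286 0.07      ]
[0.56718049 0.04161039 0.056     ]
```

View pics/s4y.png

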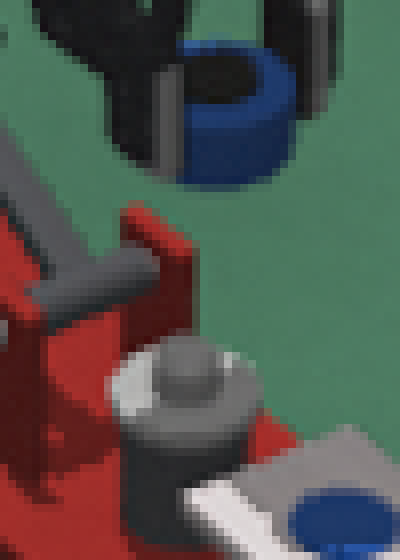

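```bash
python3 -c "
from h import *
c=load('scene4.png')
p=ray(c,321.3,204.06,.1426+.0205);print(p, p-bot.read_state()['tool_pos'])
print(ray(c,317.9,239.0,.07),ray(c,317.7,242.6,.056))
"
```

```text
[0.56119669 0.04416169 0.1631    ] [0.00126781 0.00135039 0.0203527 ]
[0.56790889 0.04350341 0.07      ] [0.56545014 0.03924447 0.056     ]
```

Request:
servo_tool(targets="-0.014 -0.002 0.009 -4.5 6.5 10 30; 0 0 0 0 0 20 30; 0 0 0 0 0 14 30; 0 0 0 0 0 0 30")

```text
time: 6.2
tool_pos: [0.5671, 0.0326, 0.0987]
tcp_rot: [2.155, 2.281, 0.003]
wrist_force: [-0.3, 0.4, -0.6]
width: 0.496
```

```bash
python3 -c "
from h import *
plan(.566,.039,.08,np.radians(93.8))"
```

```text
t 6.2 pos [0.5671 0.0326 0.0987] yaw 93.27 zaxis [ 0.004  -0.0012 -1.    ] F [-0.32  0.43 -0.61] w 0.496 q6 -0.04
turn [ 0.0039  0.0015 -0.0092] shift after turn [ 6.5 -0.7 18.7]
shift now [ 6.5 -0.8 18.6]
```

Request:
servo_tool(targets="0.003 0.001 -0.008 6.5 -0.5 0 30; 0 0 0 0 0 8 30; 0 0 0 0 0 9 30; 0 0 0 0 0 0 30; 0 0 0 0 0 0 30")

```text
time: 6.62
tool_pos: [0.5665, 0.0361, 0.082]
tcp_rot: [2.152, 2.286, 0.001]
wrist_force: [0.2, 1.3, -0.2]
width: 0.496
```

```bash
python3 -c "
from h import *
plan(.566,.039,.08,np.radians(93.8));c=snap('scene','scene5.png')
i=c['image'];cv2.imwrite('pics/s5y.png',cv2.resize(i[195:265,295:345,::-1],None,fx=8,fy=8,interpolation=cv2.INTER_NEAREST))
"
```

```text
t 6.62 pos [0.5665 0.0361 0.082 ] yaw 93.48 zaxis [ 2.2e-03 -8.0e-04 -1.0e+00] F [ 0.24  1.34 -0.16] w 0.496 q6 -0.04
turn [ 0.0021  0.0009 -0.0056] shift after turn [ 3.  -0.3  2. ]
shift now [ 3.  -0.3  2. ]
```

View pics/s5y.png

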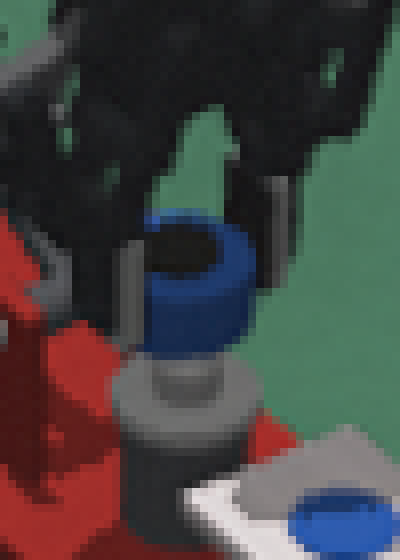

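Scene zoom: the pad hangs just over the stem, about 1 px left of the saddle axis. The planned 3 mm shift corrects that.

Request:
servo_tool(targets="0 0 0 4 -0.5 0 30; 0 0 0 0 0 0 30; 0 0 0 0 0 5 30; 0 0 0 0 0 4 30; 0 0 0 0 0 0 30")

```text
time: 7.08
tool_pos: [0.567, 0.0411, 0.0741]
tcp_rot: [2.149, 2.286, 0.005]
wrist_force: [0.7, -1.0, -0.9]
width: 0.492
```

```bash
python3 -c "
from h import *
plan(.566,.0395,.0605,np.radians(93.8));c=snap('scene','scene6.png')
i=c['image'];cv2.imwrite('pics/s6y.png',cv2.resize(i[195:265,295:345,::-1],None,fx=8,fy=8,interpolation=cv2.INTER_NEAREST))
"
```

```text
t 7.08 pos [0.567  0.0411 0.0741] yaw 93.53 zaxis [ 5.3e-03 -6.0e-04 -1.0e+00] F [ 0.7  -0.97 -0.88] w 0.492 q6 -0.03
turn [ 0.0052  0.0009 -0.0047] shift after turn [-1.5 -1.1 13.6]
shift now [-1.5 -1.2 13.5]
```

View pics/s6y.png

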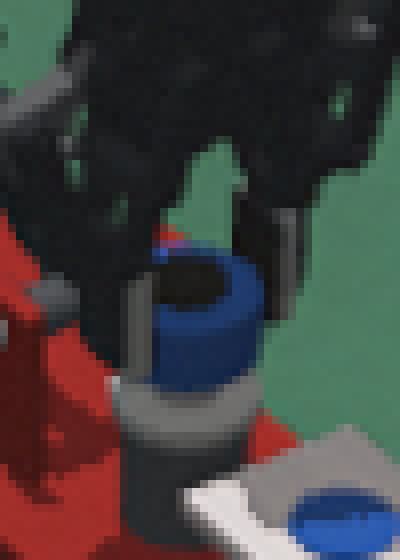

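Request:
servo_tool(targets="0 0 0 -0.5 -0.5 4 30; 0 0 0 0 0 4 30; 0 0 0 0 0 3 30; 0 0 0 0 0 0 30")

```text
time: 7.47
tool_pos: [0.5667, 0.0404, 0.0621]
tcp_rot: [2.149, 2.286, 0.005]
wrist_force: [-0.0, -0.1, 0.0]
width: 0.497
```

```bash
python3 -c "
from h import *
plan(.566,.0405,.0605,np.radians(93.8));c=snap('scene','scene7.png')
i=c['image'];cv2.imwrite('pics/s7y.png',cv2.resize(i[195:265,295:345,::-1],None,fx=8,fy=8,interpolation=cv2.INTER_NEAREST))
"
```

```text
t 7.47 pos [0.5667 0.0404 0.0621] yaw 93.53 zaxis [ 5.4e-03 -7.0e-04 -1.0e+00] F [-0.05 -0.07  0.04] w 0.497 q6 -0.03
turn [ 0.0053  0.001  -0.0047] shift after turn [ 0.1 -0.7  1.6]
shift now [ 0.1 -0.7  1.6]
```

View pics/s7y.png

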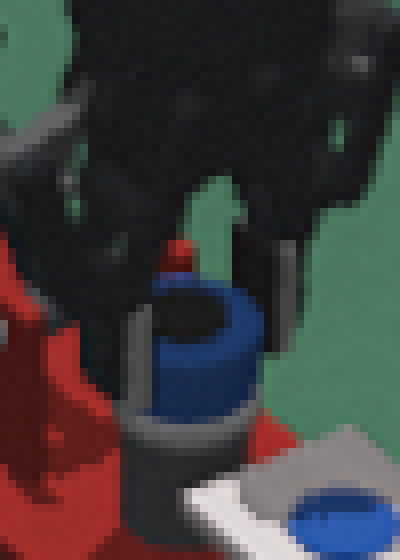

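The pad is on the stem with no side force. I'll lower it the last bit and release.

Request:
servo_tool(targets="0 0 0 0 0 1.5 30; 0 0 0 0 0 0.5 30; 0 0 0 0 0 0 60; 0 0 0 0 0 0 85; 0 0 0 0 0 0 85; 0 0 0 0 0 0 85; 0 0 0 0 0 0 85")

```text
time: 8.1
tool_pos: [0.5676, 0.0404, 0.0609]
tcp_rot: [2.148, 2.285, 0.007]
wrist_force: [0.3, 1.0, 0.2]
width: 0.996
```

```bash
python3 -c "
from h import *
plan(.5667,.0405,.0605,np.radians(93.8));c=snap('scene','scene8.png')
i=c['image'];cv2.imwrite('pics/s8y.png',cv2.resize(i[195:265,295:345,::-1],None,fx=8,fy=8,interpolation=cv2.INTER_NEAREST))
"
```

```text
t 8.1 pos [0.5676 0.0404 0.0609] yaw 93.52 zaxis [ 7.e-03 -6.e-04 -1.e+00] F [0.31 0.96 0.21] w 0.996 q6 -0.03
turn [ 0.007   0.0011 -0.0049] shift after turn [ 0.2 -0.9  0.4]
shift now [ 0.2 -0.9  0.4]
```

View pics/s8y.png

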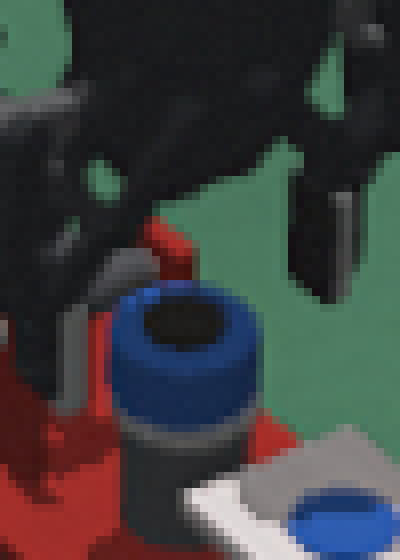

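The pad sits on the saddle, centred at about x=187 in the zoom against 185 for the disc, and the fingers are clear. Rising and moving back to the carry grip.

Request:
servo_tool(targets="0 0 0 0 0 -10 85; 0 0 0 0 0 -30 85; 0 0 0 0 0 -38 85; 0.004 0 0 -10 0 -30 85; 0 0 0 -30 0 0 85; 0 0 0 -38 0 0 85; 0 0 0 -38 0 0 85; 0 0 0 -38 0 0 85")

```text
time: 8.82
tool_pos: [0.5774, -0.1112, 0.1807]
tcp_rot: [2.135, 2.298, 0.007]
wrist_force: [-0.0, 0.2, -0.3]
width: 1.0
```

```bash
python3 -c "
from h import *
plan(.580,-.167,.15,np.radians(93.8))"
```

```text
t 8.82 pos [ 0.5774 -0.1112  0.1807] yaw 94.2 zaxis [ 6.7e-03 -2.0e-04 -1.0e+00] F [-0.    0.16 -0.3 ] w 1.0 q6 -0.31
turn [0.0066 0.0007 0.007 ] shift after turn [-55.9  -1.1  30.7]
shift now [-55.9  -1.7  30.7]
```

Request:
servo_tool(targets="0.006 0 0 -30 0 5 85; 0 0 0 -22 0 5 85; 0 0 0 0 0 0 85; 0 0 0 0 0 0 85")

```text
time: 9.15
tool_pos: [0.5829, -0.174, 0.1766]
tcp_rot: [2.14, 2.286, 0.002]
wrist_force: [0.2, 0.4, 0.6]
width: 0.991
```

```bash
python3 -c "
from h import *
plan(.580,-.167,.05,np.radians(93.8));c=snap('scene','scene9.png');d=snap('top','top9.png')
a=cv2.resize(c['image'][155:285,230:380,::-1],None,fx=4,fy=4,interpolation=cv2.INTER_CUBIC)
b=cv2.resize(d['image'][190:310,260:410,::-1],None,fx=4,fy=4,interpolation=cv2.INTER_CUBIC)
cv2.imwrite('pics/s9.png',a);cv2.imwrite('pics/t9.png',b)
s=cv2.resize(c['image'][140:200,230:330,::-1],None,fx=8,fy=8);cv2.imwrite('pics/s9g.png',s)"
```

```text
t 9.15 pos [ 0.5829 -0.174   0.1766] yaw 93.78 zaxis [ 0.0083 -0.0057 -0.9999] F [0.23 0.44 0.59] w 0.991 q6 -0.39
turn [ 0.0079  0.0063 -0.0002] shift after turn [  7.2  -2.5 126.6]
shift now [  7.9  -3.5 126.5]
```

View pics/s9.png

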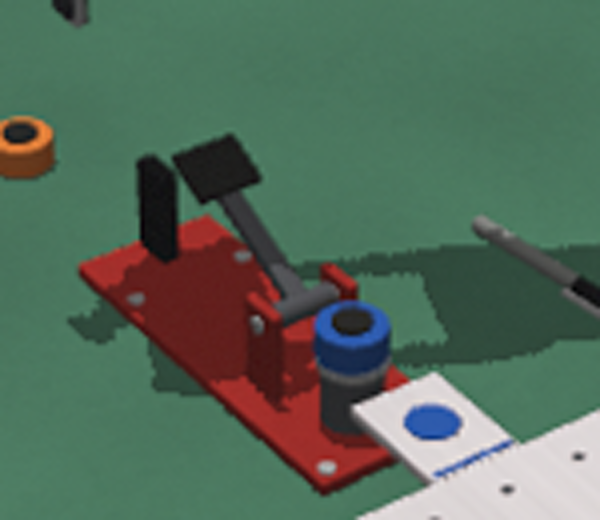

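View pics/t9.png

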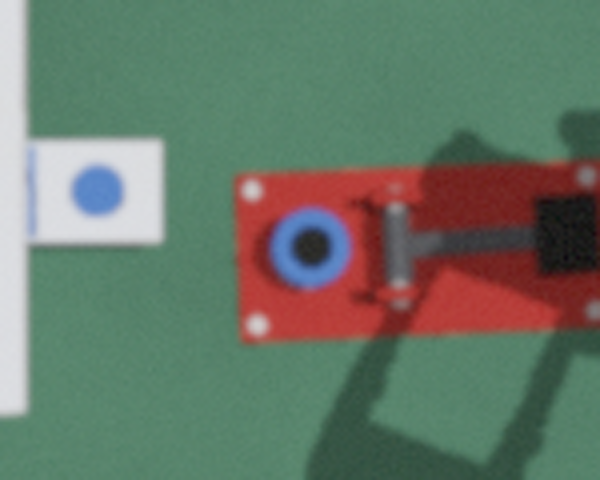

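```bash
python3 -c "
from h import *
c=load('scene9.png');d=load('top9.png')
f=lambda x,y:((x+.5)/4-.5+230,(y+.5)/4-.5+155)
g=lambda x,y:((x+.5)/4-.5+260,(y+.5)/4-.5+190)
a=ray(c,*f(352,320),.081);b=ray(c,*f(432,422),.098);print('scene pad',a,'mark',b,b-a)
for C in(c,d):
  for q in blobs(C,'blue',40): 
    e=cv2.fitEllipse(q[4]); print(np.round(e[0],1),np.round(e[1],1),[ray(C,*e[0],z)[:2].round(4) for z in(.067,.078,.098)])
a=ray(d,*g(312,246),.081);b=ray(d,*g(98,190),.098);print('top pad',a,'mark',b,b-a)
print('grip', ray(c,*f(158,165),.076))"
```

```text
scene pad [0.56759489 0.04156245 0.081     ] mark [0.59324966 0.15829972 0.098     ] [0.02565477 0.11673727 0.017     ]
[183.5 350.5] [23.1 63.8] [array([0.9596, 0.1964]), array([0.9625, 0.2066]), array([0.9679, 0.2251])]
[337.5 260.3] [ 7.3 13.2] [array([0.5713, 0.1276]), array([0.5793, 0.1386]), array([0.5939, 0.1588])]
[317.4 238.9] [18.1 18.4] [array([0.5664, 0.0393]), array([0.5745, 0.0516]), array([0.5891, 0.0738])]
[193.6  86. ] [57.5 91.1] [array([ 0.4571, -0.8992]), array([ 0.4665, -0.8748]), array([ 0.4838, -0.8304])]
[337.  251.8] [16.1 16.7] [array([0.5675, 0.0386]), array([0.5669, 0.0392]), array([0.5656, 0.0401])]
[284.  237.3] [9.  9.9] [array([0.5973, 0.1586]), array([0.5963, 0.1579]), array([0.5945, 0.1566])]
[298.9  97.4] [20.4 56.4] [array([0.9242, 0.1343]), array([0.9198, 0.1338]), array([0.9117, 0.133 ])]
top pad [0.5682077  0.03783566 0.081     ] mark [0.59490959 0.15638962 0.098     ] [0.02670189 0.11855396 0.017     ]
grip [ 0.57873535 -0.16261468  0.076     ]
```

View pics/s9g.png

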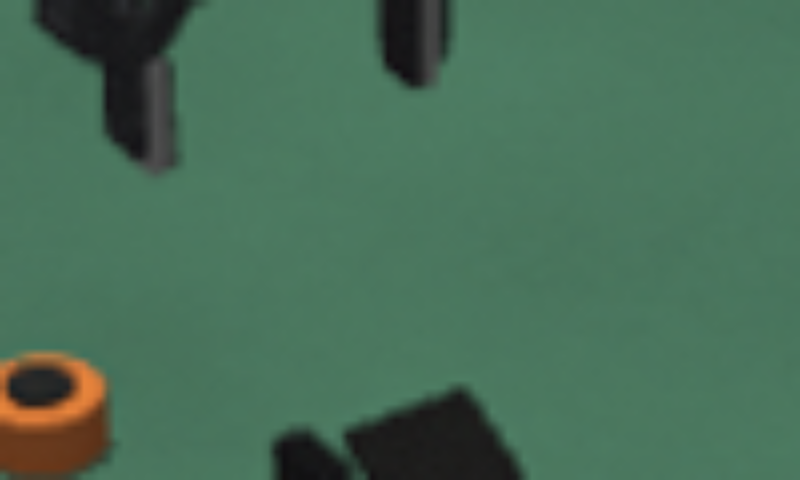

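Scene: the pad sits flush on the saddle and the tab mark is at (337,260). Both views agree on the move the pad needs, about (26, 118) mm. Going down on the grip.

Request:
servo_tool(targets="0.008 0.006 0 6 -3 10 85; 0 0 0 0 0 25 85; 0 0 0 0 0 30 85; 0 0 0 0 0 12 85; 0 0 0 0 0 0 85; 0 0 0 0 0 0 85")

```text
time: 9.75
tool_pos: [0.5799, -0.158, 0.0981]
tcp_rot: [-2.134, -2.304, -0.003]
wrist_force: [-0.6, 0.5, -0.6]
width: 0.999
```

```bash
python3 -c "
from h import *
plan(.580,-.169,.05,np.radians(93.8))"
```

```text
t 9.75 pos [ 0.5799 -0.158   0.0981] yaw 94.36 zaxis [ 6.0e-04  2.4e-03 -1.0e+00] F [-0.62  0.46 -0.64] w 0.999 q6 -0.39
turn [ 0.0008 -0.0023  0.0098] shift after turn [-11.   -0.6  48.1]
shift now [-11.1  -0.8  48. ]
```

Request:
servo_tool(targets="0 -0.002 0.008 -11 0 0 85; 0 0 0 0 0 20 85; 0 0 0 0 0 20 85; 0 0 0 0 0 5 85; 0 0 0 0 0 0 85; 0 0 0 0 0 0 85")

```text
time: 10.25
tool_pos: [0.5871, -0.1718, 0.0604]
tcp_rot: [2.135, 2.288, 0.008]
wrist_force: [0.3, -0.4, -0.1]
width: 0.997
```

```bash
python3 -c "
from h import *
plan(.580,-.169,.05,np.radians(93.8));c=snap('scene','scene10.png')
s=cv2.resize(c['image'][140:240,210:310,::-1],None,fx=6,fy=6);cv2.imwrite('pics/s10g.png',s)"
```

```text
t 10.25 pos [ 0.5871 -0.1718  0.0604] yaw 93.98 zaxis [ 0.0122 -0.0046 -0.9999] F [ 0.32 -0.44 -0.09] w 0.997 q6 -0.39
turn [0.0119 0.0054 0.0032] shift after turn [ 3.2 -6.9 10.4]
shift now [ 3.3 -7.1 10.3]
```

View pics/s10g.png

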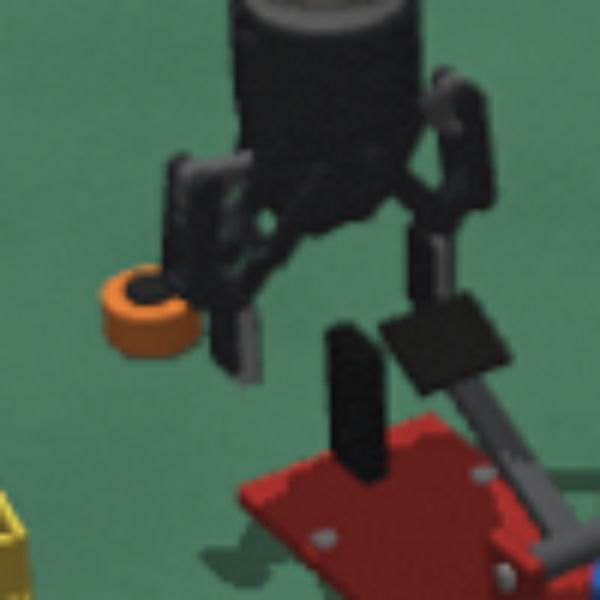

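The fingers straddle the fin (fin at about (268,206) full frame), with 7 mm of side offset to take out.

Request:
servo_tool(targets="0.012 0.005 0 2 -6 0 85; 0 0 0 0 0 0 85; 0 0 0 0 0 8 85; 0 0 0 0 0 3 85; 0 0 0 0 0 0 85")

```text
time: 10.72
tool_pos: [0.5841, -0.1716, 0.0541]
tcp_rot: [2.138, 2.292, 0.004]
wrist_force: [0.1, -0.6, -0.7]
width: 0.993
```

```bash
python3 -c "
from h import *
plan(.580,-.169,.049,np.radians(93.8))"
```

```text
t 10.72 pos [ 0.5841 -0.1716  0.0541] yaw 93.97 zaxis [ 0.0073 -0.0031 -1.    ] F [ 0.07 -0.58 -0.75] w 0.993 q6 -0.4
turn [0.007  0.0035 0.0029] shift after turn [ 2.9 -3.9  5.1]
shift now [ 2.9 -3.9  5.1]
```

Request:
servo_tool(targets="0.007 0.003 0 2 -4 3 85; 0 0 0 0 -1 3 85; 0 0 0 0 0 0 60; 0 0 0 0 0 0 40; 0 0 0 0 0 0 30; 0 0 0 0 0 0 30")

```text
time: 11.22
tool_pos: [0.5775, -0.1693, 0.0463]
tcp_rot: [-2.141, -2.296, 0.002]
wrist_force: [-0.6, 0.8, -0.7]
width: 0.45
```

```bash
python3 -c "
from h import *
plan(.580,-.169,.049,np.radians(93.8));c=snap('scene','scene11.png')
s=cv2.resize(c['image'][140:240,210:310,::-1],None,fx=6,fy=6);cv2.imwrite('pics/s11g.png',s)"
```

```text
t 11.22 pos [ 0.5775 -0.1693  0.0463] yaw 93.98 zaxis [-2.8e-03  5.0e-04 -1.0e+00] F [-0.62  0.81 -0.72] w 0.45 q6 -0.4
turn [-0.0027 -0.0007  0.0032] shift after turn [ 0.2  2.5 -2.7]
shift now [ 0.2  2.5 -2.7]
```

View pics/s11g.png

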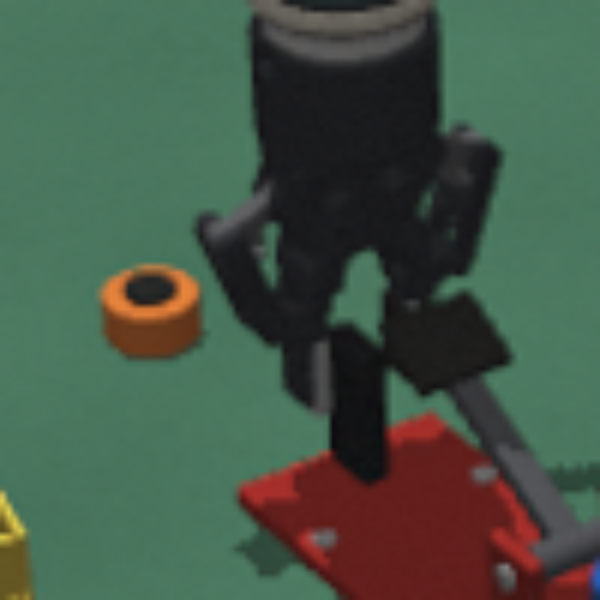

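The fingers are about evenly either side of the fin and lower than its top. Closing.

Request:
servo_tool(targets="0 0 0 0 2 -2 28; 0 0 0 0 0 0 20; 0 0 0 0 0 0 15; 0 0 0 0 0 0 10; 0 0 0 0 0 0 8; 0 0 0 0 0 0 8; 0 0 0 0 0 0 8", newtons=40)

```text
time: 11.85
tool_pos: [0.5804, -0.1693, 0.0491]
tcp_rot: [-2.142, -2.296, 0.001]
wrist_force: [-0.2, 1.3, -0.5]
width: 0.154
```

```bash
python3 -c "
from h import *
plan(.580,-.169,.049,np.radians(93.8));c=snap('scene','scene12.png');d=snap('top','top12.png')
s=cv2.resize(c['image'][140:240,210:310,::-1],None,fx=6,fy=6);cv2.imwrite('pics/s12g.png',s)
for C in(c,d):
  for q in blobs(C,'blue',40): 
    e=cv2.fitEllipse(q[4]); print(np.round(e[0],1),np.round(e[1],1),[ray(C,*e[0],z)[:2].round(4) for z in(.067,.078,.098)])
"
```

```text
t 11.85 pos [ 0.5804 -0.1693  0.0491] yaw 93.96 zaxis [-1.5e-03  2.0e-04 -1.0e+00] F [-0.22  1.33 -0.53] w 0.154 q6 -0.39
turn [-0.0015 -0.0003  0.0028] shift after turn [ 0.4 -0.3  0.1]
shift now [ 0.4 -0.3  0.1]
[183.5 350.5] [23.1 63.8] [array([0.9595, 0.1964]), array([0.9625, 0.2066]), array([0.9679, 0.2251])]
[337.5 260.3] [ 7.3 13.2] [array([0.5713, 0.1276]), array([0.5793, 0.1386]), array([0.5939, 0.1588])]
[317.6 238.9] [18.1 18.6] [array([0.5661, 0.0393]), array([0.5741, 0.0515]), array([0.5888, 0.0737])]
[193.7  86. ] [57.4 91.1] [array([ 0.4569, -0.8993]), array([ 0.4664, -0.8749]), array([ 0.4836, -0.8305])]
[336.9 251.8] [16.1 16.7] [array([0.5676, 0.0387]), array([0.5669, 0.0392]), array([0.5657, 0.0402])]
[284.  237.3] [9.  9.9] [array([0.5972, 0.1587]), array([0.5962, 0.158 ]), array([0.5944, 0.1566])]
[299.1  97.2] [20.4 56.8] [array([0.9247, 0.1338]), array([0.9203, 0.1333]), array([0.9122, 0.1325])]
```

View pics/s12g.png

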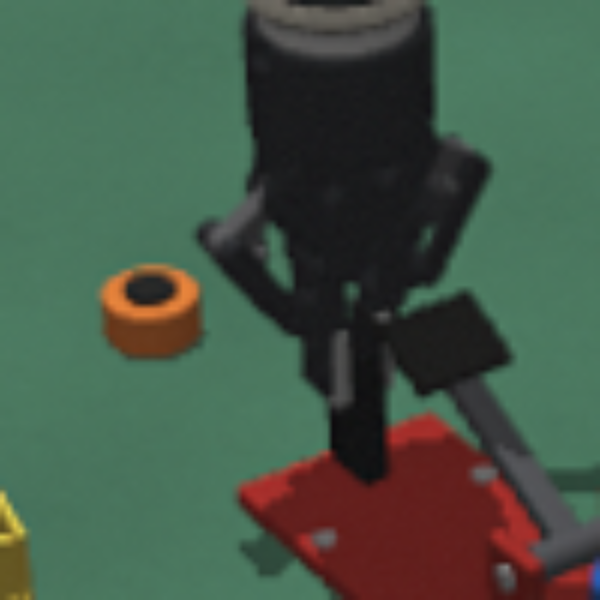

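Gripped at 13 mm. Now sliding the jack in gentle rows.

Request:
servo_tool(targets="0 0 0.002 4 1 0 8; 0 0 0.004 8 1.7 0 8; 0 0 0.004 8 1.7 0 8; 0 0 0.004 8 1.7 0 8; 0 0 0.004 8 1.7 0 8; 0 0 0 4 0.7 0 8; 0 0 0 0 0 0 8")

```text
time: 12.53
tool_pos: [0.5863, -0.1298, 0.0491]
tcp_rot: [2.162, 2.276, -0.009]
wrist_force: [-0.7, -4.7, -0.7]
width: 0.161
```

```bash
python3 -c "
from h import *
plan(.599,-.052,.049,np.radians(91.7))"
```

```text
t 12.53 pos [ 0.5863 -0.1298  0.0491] yaw 92.95 zaxis [-0.002  -0.0064 -1.    ] F [-0.72 -4.74 -0.67] w 0.161 q6 -0.3
turn [-0.0022  0.0063  0.0218] shift after turn [77.4 15.   0.1]
shift now [77.1 16.7 -0.4]
```

Tracking well.

Request:
servo_tool(targets="0 0.003 0.004 6 1.5 0 8; 0 0 0.004 9 1.8 0 8; 0 0 0.004 9 1.8 0 8; 0 0 0.004 9 1.8 0 8; 0 0 0.004 9 1.8 0 8; 0 0 0 5 1 0 8; 0 0 0 0 0 0 8")

```text
time: 13.12
tool_pos: [0.5942, -0.0805, 0.0491]
tcp_rot: [2.184, 2.255, -0.01]
wrist_force: [-0.7, -4.5, -0.4]
width: 0.153
```

```bash
python3 -c "
from h import *
plan(.599,-.052,.049,np.radians(91.7));c=snap('scene','scene13.png');d=snap('top','top13.png')
s=cv2.resize(c['image'][170:300,250:400,::-1],None,fx=4,fy=4);cv2.imwrite('pics/s13.png',s)
"
```

```text
t 13.12 pos [ 0.5942 -0.0805  0.0491] yaw 91.85 zaxis [-0.0026 -0.006  -1.    ] F [-0.66 -4.46 -0.36] w 0.153 q6 -0.2
turn [-0.0028  0.006   0.0025] shift after turn [28.3  5.6  0.1]
shift now [28.3  5.7 -0.1]
```

View pics/s13.png

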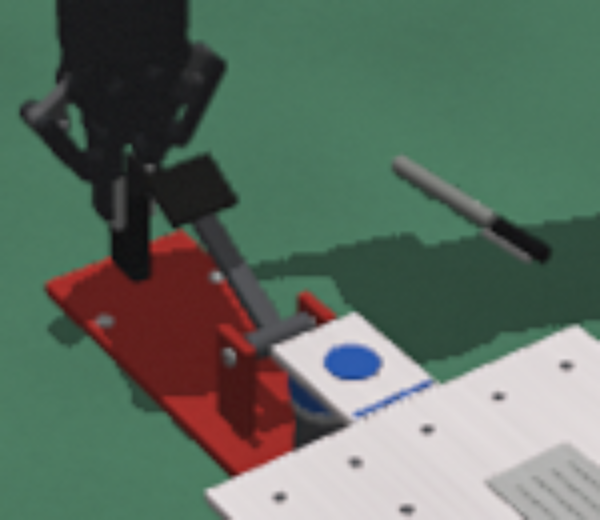

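View pics/top13.png

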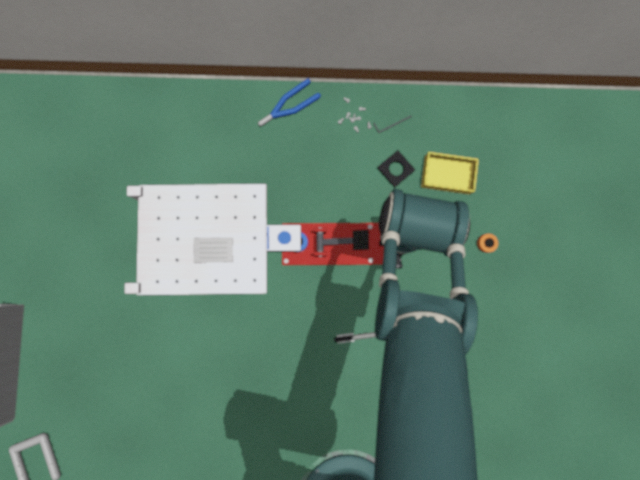

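The jack slides straight in, with the pad's blue rim at (303,242) in the top view just entering under the tab. 28 mm remain.

Request:
servo_tool(targets="0 0.002 0.002 6 1.3 0 8; 0 0 0 8 1.6 0 8; 0 0 0 8 1.6 0 8; 0 0 0 5 1 0 8; 0 0 0 0 0 0 8")

```text
time: 13.63
tool_pos: [0.5987, -0.0552, 0.049]
tcp_rot: [2.189, 2.251, -0.01]
wrist_force: [-0.3, 0.3, -0.3]
width: 0.156
```

```bash
python3 -c "
from h import *
plan(.599,-.052,.049,np.radians(91.7))"
```

```text
t 13.63 pos [ 0.5987 -0.0552  0.049 ] yaw 91.61 zaxis [-0.0032 -0.0056 -1.    ] F [-0.29  0.33 -0.27] w 0.156 q6 -0.15
turn [-0.0034  0.0055 -0.0015] shift after turn [3.2 0.4 0. ]
shift now [3.2 0.4 0. ]
```

Request:
servo_tool(targets="0 0 0 4 0.5 0 8; 0 0 0 0 0 0 8")

```text
time: 13.8
tool_pos: [0.5992, -0.051, 0.0491]
tcp_rot: [2.19, 2.251, -0.009]
wrist_force: [0.4, 3.6, 0.2]
width: 0.155
```

Run:
```python
from h import *
plan(.599,-.052,.049,np.radians(91.7));c=snap('scene','scene14.png');d=snap('top','top14.png')
s=cv2.resize(c['image'][170:300,250:400,::-1],None,fx=4,fy=4);cv2.imwrite('pics/s14.png',s)
s=cv2.resize(d['image'][190:310,255:405,::-1],None,fx=5,fy=5,interpolation=cv2.INTER_CUBIC);cv2.imwrite('pics/t14.png',s)
```

```text
t 13.8 pos [ 0.5992 -0.051   0.0491] yaw 91.58 zaxis [-0.003  -0.0051 -1.    ] F [0.38 3.62 0.21] w 0.155 q6 -0.15
turn [-0.0032  0.005  -0.0021] shift after turn [-1.  -0.2  0.1]
shift now [-1.  -0.2  0.1]
```

View pics/s14.png

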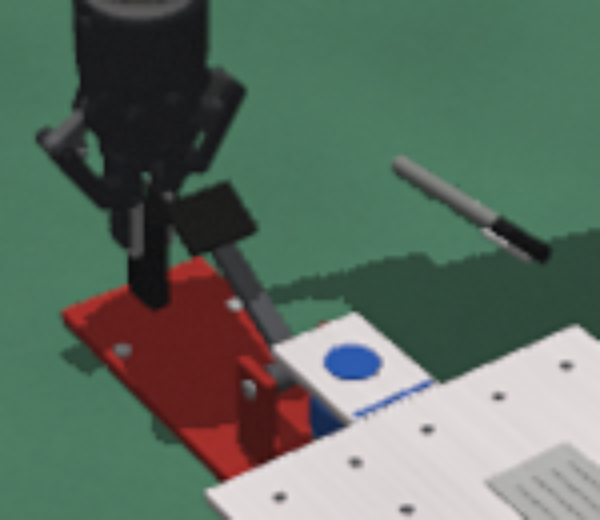

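View pics/t14.png

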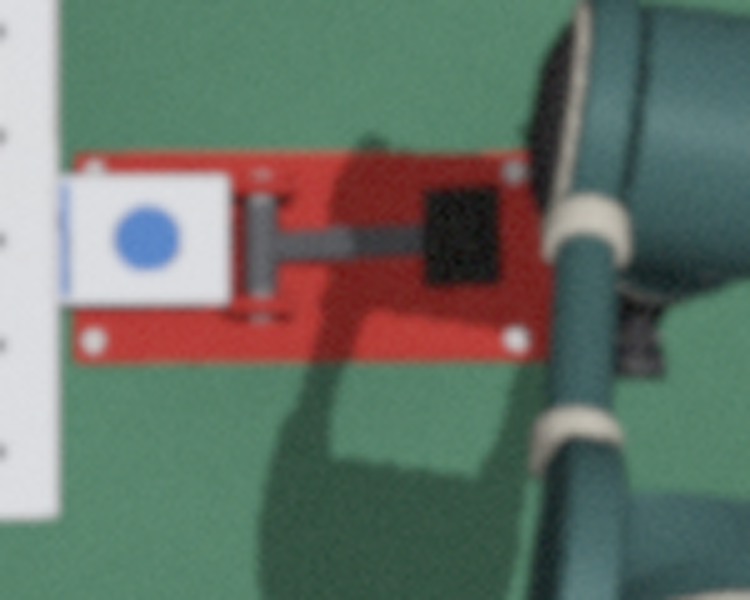

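Run:
```python
from h import *
d=load('top14.png')
r=lambda p,z=.012: ray(d,*p,z)[:2]
z3=lambda x,y,f,ox,oy:((x+.5)/f-.5+ox,(y+.5)/f-.5+oy)
A=np.array([r(z3(208,169,3,255,215)),r(z3(456,57,3,255,215)),r(z3(462,158,3,255,215))])
B=np.array([r(z3(94,341,5,255,190)),r(z3(514,172,5,255,190)),r(z3(517,339,5,255,190))])
print(B-A)
rot,_=R.align_vectors(np.c_[B-B.mean(0),np.zeros(3)],np.c_[A-A.mean(0),np.zeros(3)])
print(rot.as_rotvec(degrees=True))
for pad,mark in (((.5678,.0385),(.5945,.1566)),((.567,.0405),(.5936,.1586))):
  p=np.r_[np.array(pad)-A.mean(0),0]; q=rot.apply(p)[:2]+B.mean(0); print(q,q-np.array(mark))
# axle midpoint at z .06 -> saddle +50 along jack x
a=ray(d,*z3(261,245,5,255,190),.066)[:2]; yaw=np.radians(91.7); print('axle->',a,a+.05*np.array([np.cos(yaw),np.sin(yaw)]))
```

```text
[[0.02819005 0.12026853]
 [0.02020695 0.11772076]
 [0.02053793 0.12024282]]
[ 0.          0.         -2.17298026]
[0.5947346  0.15755793] [0.0002346  0.00095793]
[0.59401101 0.15958682] [0.00041101 0.00098682]
axle-> [0.59574314 0.10725418] [0.59425983 0.15723218]
```

The front and rear screws, plus the axle, all put the pad within about 1 mm of the mark. Now I'll release and rise.

Request:
servo_tool(targets="0 0 0 0 0 0 30; 0 0 0 0 0 0 40; 0 0 0 0 0 0 40; 0 0 0 0 0 -10 40; 0 0 0 0 0 -25 40; 0 0 0 0 0 -35 40; 0 0 0 0 0 -30 20; 0 0 0 0 0 -5 0")

```text
time: 14.57
tool_pos: [0.5955, -0.0504, 0.1554]
tcp_rot: [-2.186, -2.246, 0.019]
wrist_force: [1.6, -0.7, 0.2]
width: 0.194
```

Run:
```python
from h import *
plan(.598,.018,.15,np.radians(91.7))
```

```text
t 14.57 pos [ 0.5955 -0.0504  0.1554] yaw 91.54 zaxis [-0.0141 -0.0034 -0.9999] F [ 1.61 -0.72  0.24] w 0.194 q6 -0.15
turn [-0.0142  0.003  -0.0028] shift after turn [68.3  4.5  5.4]
shift now [68.3  4.4  5.1]
```

Request:
servo_tool(targets="-0.014 0.003 0 20 1.5 0 0; 0 0 0 25 1.5 0 0; 0 0 0 15 1 0 0; 0 0 0 3 0 0 0; 0 0 0 0 0 0 0; 0 0 0 0 0 0 0", newtons=40)

```text
time: 15.07
tool_pos: [0.6015, 0.0125, 0.1636]
tcp_rot: [2.187, 2.241, 0.012]
wrist_force: [-1.3, 0.3, 0.2]
width: 0.002
```

Run:
```python
from h import *
plan(.598,.018,.125,np.radians(91.7));c=snap('scene','scene15.png');d=snap('top','top15.png')
s=cv2.resize(c['image'][170:300,250:400,::-1],None,fx=4,fy=4);cv2.imwrite('pics/s15.png',s)
for q in blobs(d,'red',500):print(q[2],q[3])
```

```text
t 15.07 pos [0.6015 0.0125 0.1636] yaw 91.41 zaxis [ 0.0126 -0.002  -0.9999] F [-1.27  0.27  0.24] w 0.002 q6 -0.04
turn [ 0.0126  0.0024 -0.005 ] shift after turn [ 5.6 -3.3 38.6]
shift now [ 5.7 -3.8 38.5]
((298.5, 246.0), (57.0, 30.0), -0.0) (270, 231, 58, 31)
```

View pics/s15.png

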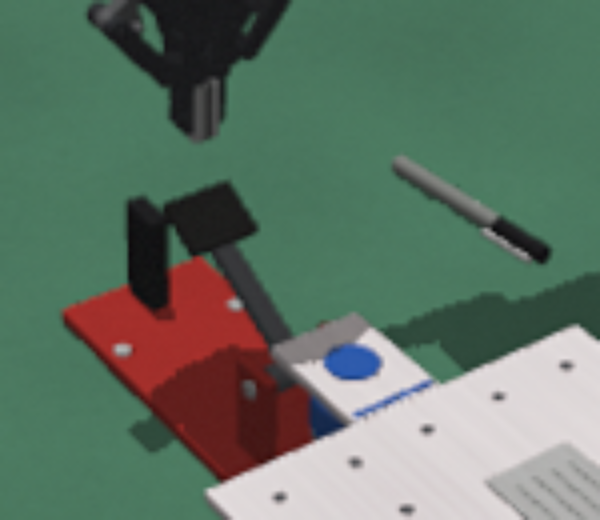

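Request:
servo_tool(targets="0.012 0.002 -0.004 4 -3 0 0; 0 0 0 0 0 0 0; 0 0 0 0 0 18 0; 0 0 0 0 0 14 0; 0 0 0 0 0 0 0; 0 0 0 0 0 0 0")

```text
time: 15.67
tool_pos: [0.5981, 0.0127, 0.1303]
tcp_rot: [-2.194, -2.248, 0.003]
wrist_force: [0.5, -0.5, -1.0]
width: 0.001
```

Run:
```python
from h import *
c=load('scene15.png');print('pedal',ray(c,(210.5)/4-.5+250,218/4-.5+170,.1125))
plan(.598,.018,.125,np.radians(91.7))
```

```text
pedal [0.59887069 0.02558769 0.1125    ]
t 15.67 pos [0.5981 0.0127 0.1303] yaw 91.39 zaxis [-0.0019 -0.001  -1.    ] F [ 0.51 -0.5  -0.99] w 0.001 q6 -0.04
turn [-0.0019  0.0009 -0.0055] shift after turn [5.3 0.  5.3]
shift now [5.3 0.  5.3]
```

Request:
servo_tool(targets="0 0 0 7 0 0 0; 0 0 0 0 0 0 0; 0 0 0 0 0 6 0; 0 0 0 0 0 6 0; 0 0 0 -1 0 6 0; 0 0 0 -1 0 6 0")

```text
time: 16.17
tool_pos: [0.6012, 0.018, 0.1094]
tcp_rot: [2.191, 2.245, 0.004]
wrist_force: [-1.0, -0.8, 2.4]
width: -0.003
```

Run:
```python
from h import *
plan(.598,.016,.105,np.radians(91.7))
```

```text
t 16.17 pos [0.6012 0.018  0.1094] yaw 91.39 zaxis [ 0.0053 -0.0014 -1.    ] F [-1.03 -0.78  2.37] w -0.003 q6 -0.03
turn [ 0.0052  0.0015 -0.0055] shift after turn [-1.9 -3.2  4.4]
shift now [-1.9 -3.2  4.4]
```

Request:
servo_tool(targets="0.003 0 0 -2 -1 7 0; 0 0 0 -2 0 8 0; 0 0 0 -1.5 0 8 0; 0 0 0 -1 0 8 0; 0 0 0 -0.5 0 8 0")

```text
time: 16.58
tool_pos: [0.6016, 0.0077, 0.0706]
tcp_rot: [2.189, 2.244, -0.001]
wrist_force: [-2.3, 0.2, 7.1]
width: 0.004
```

Run:
```python
from h import *
plan(.598,.008,.055,np.radians(91.7))
```

```text
t 16.58 pos [0.6016 0.0077 0.0706] yaw 91.42 zaxis [ 0.0043 -0.0049 -1.    ] F [-2.25  0.17  7.13] w 0.004 q6 -0.05
turn [ 0.0042  0.005  -0.0049] shift after turn [ 0.4 -3.6 15.6]
shift now [ 0.5 -3.7 15.6]
```

Request:
servo_tool(targets="0 0 0 0 0 7 0; 0 0 0 0 0 6 0; 0 0 0 0 0 4 0; 0 0 0 0 0 3 0; 0 0 0 0 0 3 0")

```text
time: 17.0
tool_pos: [0.6021, 0.0072, 0.0547]
tcp_rot: [2.195, 2.244, -0.001]
wrist_force: [-11.5, 0.1, 26.3]
width: -0.001
```

Run:
```python
from h import *
plan(.598,.008,.055,np.radians(91.7));c=snap('scene','scene16.png')
s=cv2.resize(c['image'][170:300,250:400,::-1],None,fx=4,fy=4);cv2.imwrite('pics/s16.png',s)
```

```text
t 17.0 pos [0.6021 0.0072 0.0547] yaw 91.28 zaxis [ 0.0014 -0.0023 -1.    ] F [-11.48   0.11  26.34] w -0.001 q6 -0.05
turn [ 0.0013  0.0024 -0.0073] shift after turn [ 0.9 -4.1 -0.3]
shift now [ 0.9 -4.1 -0.3]
```

View pics/s16.png

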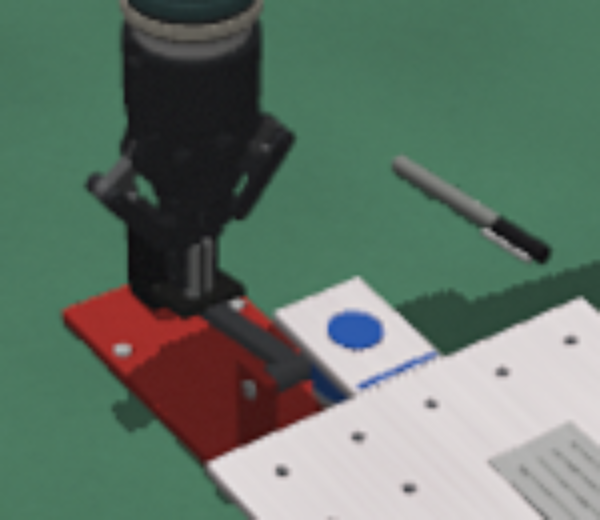

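The handle is on its stop and the plate is clearly up on the pad: the mark moved up from (338,260) to about (338,252). Letting it back up.

Request:
servo_tool(targets="0 0 0 0 -2 -5 0; 0 0 0 0.5 0 -8 0; 0 0 0 1 0 -8 0; 0 0 0 1.5 0 -8 0; 0 0 0 2 0 -9 0; 0 0 0 2 0 -9 0; 0 0 0 2 0 -10 0; 0 0 0 0 0 -10 0")

```text
time: 17.72
tool_pos: [0.6, 0.0178, 0.1254]
tcp_rot: [2.199, 2.243, 0.004]
wrist_force: [0.3, 0.3, -0.2]
width: 0.002
```

Request:
servo_tool(targets="0 0 0 0 0 -10 0; 0 0 0 0 0 -8 0; 0 0 0 0 0 0 0; 0 0 0 0 0 0 0")

```text
time: 18.05
tool_pos: [0.6005, 0.0168, 0.147]
tcp_rot: [2.197, 2.242, 0.004]
wrist_force: [0.0, 0.7, -0.6]
width: -0.001
```

Run:
```python
from h import *
plan(.5975,.018,.125,np.radians(91.7));c=snap('scene','scene17.png');d=snap('top','top17.png')
s=cv2.resize(c['image'][170:300,250:400,::-1],None,fx=4,fy=4);cv2.imwrite('pics/s17.png',s)
for n in (15,17):
  for q in blobs(load(f'scene{n}.png'),'red',500):print(n,q[2],q[3])
for q in blobs(c,'blue',20):print(q[1],q[3])
```

```text
t 18.05 pos [0.6005 0.0168 0.147 ] yaw 91.17 zaxis [ 3.9e-03 -3.0e-04 -1.0e+00] F [ 0.02  0.68 -0.6 ] w -0.001 q6 -0.03
turn [ 0.0039  0.0004 -0.0093] shift after turn [ 1.3 -2.9 22. ]
shift now [ 1.3 -3.  21.9]
15 ((298.75, 257.25), (60.81117630004883, 34.64822769165039), 45.0) (266, 234, 53, 55)
17 ((298.75, 257.25), (60.81117630004883, 34.64822769165039), 45.0) (266, 234, 53, 55)
((187.0, 354.5), 32.31495666503906) (155, 334, 65, 31)
((330.8999938964844, 273.70001220703125), 4.701163291931152) (328, 270, 8, 9)
((337.5, 260.0), 6.576573371887207) (331, 256, 14, 9)
((193.5, 85.5), 46.352012634277344) (151, 56, 86, 62)
```

View pics/s17.png

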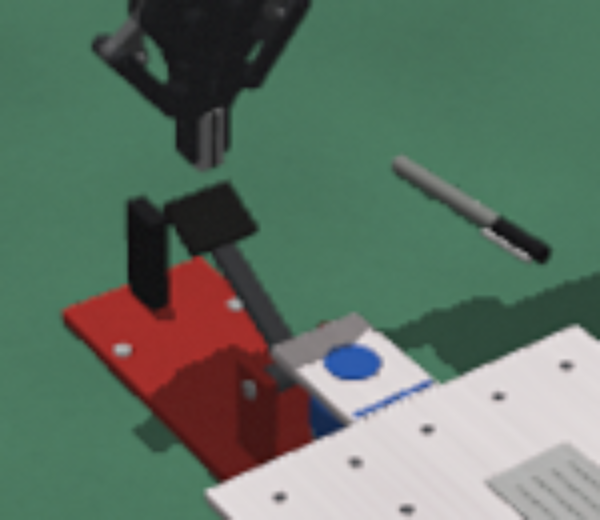

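The handle is fully up, the plate is down, and the jack hasn't moved (identical mask). Second press, now with the sideways offset trimmed.

Request:
servo_tool(targets="0.004 0 -0.008 1.5 -3 8 0; 0 0 0 0 0 8 0; 0 0 0 0 0 8 0; 0 0 0 0 0 6 0; 0 0 0 -1 0 6 0; 0 0 0 -1 0 6 0")

```text
time: 18.65
tool_pos: [0.5967, 0.0157, 0.0995]
tcp_rot: [-2.188, -2.254, 0.004]
wrist_force: [0.4, 0.2, 3.1]
width: -0.001
```

Run:
```python
from h import *
plan(.5975,.014,.105,np.radians(91.7))
```

```text
t 18.65 pos [0.5967 0.0157 0.0995] yaw 91.69 zaxis [-0.0019 -0.0013 -1.    ] F [0.36 0.17 3.08] w -0.001 q6 -0.04
turn [-0.0019  0.0012 -0.0002] shift after turn [-1.7  0.8 -5.5]
shift now [-1.7  0.8 -5.5]
```

Request:
servo_tool(targets="0 0 0 -2.5 0 8 0; 0 0 0 -2.5 0 8 0; 0 0 0 -1.5 0 8 0; 0 0 0 -0.5 0 8 0; 0 0 0 0 0 7 0; 0 0 0 0 0 4 0")

```text
time: 19.15
tool_pos: [0.597, 0.0081, 0.0559]
tcp_rot: [-2.188, -2.251, 0.003]
wrist_force: [-3.0, 1.2, 12.6]
width: -0.0
```

Run:
```python
from h import *
plan(.598,.007,.054,np.radians(91.7))
```

```text
t 19.15 pos [0.597  0.0081 0.0559] yaw 91.63 zaxis [-3.e-03  1.e-04 -1.e+00] F [-3.05  1.2  12.65] w -0.0 q6 -0.06
turn [-0.003  -0.0002 -0.0012] shift after turn [-1.1  0.9  1.9]
shift now [-1.1  0.9  1.9]
```

Request:
servo_tool(targets="0 0 0 0 -0.3 3 0; 0 0 0 0 0 3 0; 0 0 0 0 0 3 0; 0 0 0 0 0 3 0")

```text
time: 19.48
tool_pos: [0.5973, 0.0082, 0.0552]
tcp_rot: [-2.186, -2.249, 0.005]
wrist_force: [-9.3, 1.0, 22.8]
width: -0.0
```

Run:
```python
from h import *
plan(.598,.007,.054,np.radians(91.7));c=snap('scene','scene18.png');d=snap('top','top18.png')
plan(.598,.007,.054)
s=cv2.resize(c['image'][160:300,210:400,::-1],None,fx=4,fy=4);cv2.imwrite('pics/s18.png',s)
for q in blobs(c,'blue',20):print(q[1],q[3])
for q in blobs(d,'orange',50):print(q[1])
```

```text
t 19.48 pos [0.5973 0.0082 0.0552] yaw 91.61 zaxis [-0.006   0.0015 -1.    ] F [-9.31  0.96 22.79] w -0.0 q6 -0.06
turn [-0.0059 -0.0017 -0.0016] shift after turn [-1.2  0.7  1.2]
shift now [-1.2  0.7  1.2]
t 19.58 pos [0.5973 0.0082 0.0551] yaw 91.61 zaxis [-0.0058  0.0015 -1.    ] F [-9.44  0.63 22.84] w -0.002 q6 -0.06
shift now [-1.2  0.7  1.1]
((187.0, 354.5), 32.31495666503906) (155, 334, 65, 31)
((338.0, 252.5), 6.18475866317749) (332, 248, 13, 9)
((193.5, 85.5), 46.352012634277344) (151, 56, 86, 62)
((486.5, 242.5), 8.860122680664062)
```

View pics/s18.png

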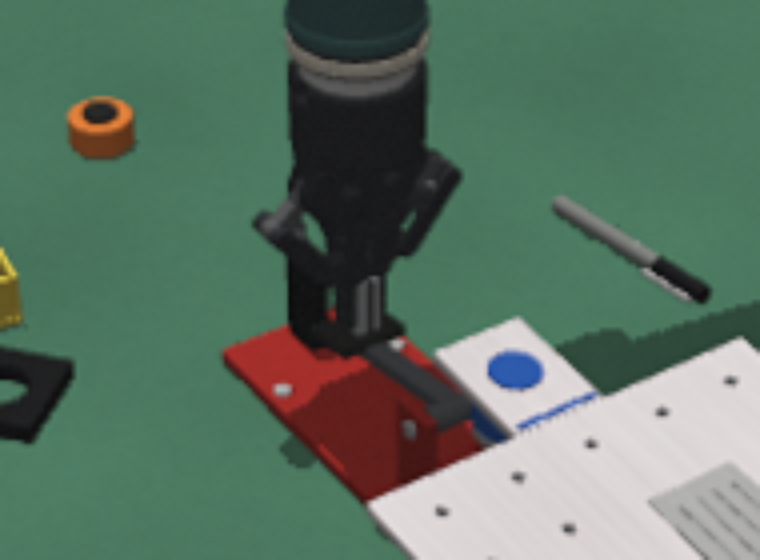

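The mark is up at (338,252), the handle is on its stop, and the force holds steady at about 23 N down. Handing in.

```bash
python3 -c "
from h import *
finish_job()"
```

```text
the job is handed in; nothing more can be done
```

The job is handed in at about 19.6 s: the plate is raised on the blue pad and the arm is still holding the pedal down. No verdict comes back, so these are my own last checks.

**What I did:** I set the blue pad on the jack's saddle and slid the jack in by its carry grip. Then I pumped the pedal once fully down and all the way back up, and pressed it fully down again.

**Last checks:**
- **Pad under the mark:** the jack's screws and axle put the pad within about 1 mm of the mark in the top view. The scene and top cameras differ by 1–3 mm, inside the 14 mm allowed. I couldn't see the seated pad directly once it was under the tab.
- **First stroke:** the plate rose on the pressed pedal. When I let go, the handle and plate came back and the jack had not moved.
- **Final hold:** the fingertips are at 55 mm, the height given for the pedal fully down. The mark is about 8 px higher in the scene view than at rest, as in the first stroke. The push was steady at about 23 N down.
- **Not ideal:** the hold also has about 9 N of sideways force that I didn't trim out. It was steady over the last 0.1 s of readings, and I saw no jack movement in the last picture.
- **Other things:** the orange pad is where it started in the top view. I saw no change in the pen, and no contact with the lens holder or tray, but I did not measure those three.

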